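# Load the stewing pot and switch the hob back on

### The arm

A 6-joint arm with a two-finger parallel gripper is mounted at the origin on the work surface. World frame = base frame: x ahead of the robot, y to its left, z up, the work surface at z = 0. Lengths are in m, angles in degrees, forces in N, time in s.
With the tool pointing down it reaches from about 0.425 to 0.95 m from the base axis. Payload 14.7 kg.
Tool frame: the origin (TCP) lies on the mounting face of the last link; the fingertips stand 173 mm ahead of it and the grasp point (between the pads) lies 155 mm ahead of it (env.tcp_to_grasp is the distance from the TCP to the grasp point, in m); z points along the fingers, y is the direction in which the jaws open and shut (so a half turn about z gives the same grasp; the last joint's range is limited). The gripper opens to 85 mm and grips with 20 to 120 N. Pads are 22 mm wide; open, the fingers measure 114 mm over their backs; the gripper's body (76 mm by 85 mm) begins 54 mm behind the grasp point. The pads swing forward as they close: fully open they stand 13 mm farther back than shut.
Start: joints at [68.377, 27.513, 91.461, -0, 61.026, -2.67], TCP at [0.211, 0.615, 0.405] pointing down, gripper open.
Joint ranges: [-157.49, 157.49], [-46.99, 117.5], [13.45, 153.17], [-89.5, 269.5], [5.16, 153.95], [-167.48, 167.48]. Speed limits (degrees/s): [108.29, 108.29, 136.94, 172.46, 172.46, 172.46].

### API

Orientations are given as a 3x3 rotation matrix whose columns are the frame's x, y, z axes.
In Python, from cell import env gives the robot as it stands.
- The arm moves only by the shell command python3 -m jog 'ROWS' [FORCE]. ROWS is JSON, a list of rows, each an object with "slide": the shift along the tool's x, y, z in m, a list of three; "spin": the turn about the tool's z in rad; "jaw": the closure, from 0 (fully open) to 1 (shut). A call has 1 to 10 rows; each row is the pose to reach, as a shift and turn from the pose commanded when the call began, along the tool's axes at that moment; what a row does not reach only later rows make up. A row lasts 1/10 s, in which the tool goes at most 50 mm and 8.59 degrees, less where a joint would pass 70% of its speed; a pose out of reach is approached as far as the arm can. A call with a gripper value outside its range is refused whole. The fingers move at their own pace and stop on an object; FORCE is the grip in N (left out, the last holds). Time passes only in rows, so rows that repeat a pose let the fingers close. It gives the time, the measured TCP pose, the force and the opening at its end, in the units of the state.
- env.sense(): the state, without advancing time (a new reading comes with each control period).
- env.capture(name): name is "side" or "top"; returns a dict with "img" (384x512x3 uint8, blue, green, red), "depth" (384x512 float32, m along the optical axis (not along the pixel's ray), 0 where there is no reading), "K" (3x3 intrinsics, pixels), "dist" ([k1, k2, p1, p2, k3] as OpenCV has them; the pictures are not rectified), "xyz" and "rotation" of the camera in the world. Camera axes: x right, y up, looking along -z (the intrinsics and any distortion apply to the point x, -y, -z); pixel columns grow to the right and rows downward; lengths in m; the calibration is good to about 2 mm. A picture is of the moment at which its call begins.
- env.hand_in(): hands the job in, once; it reports no verdict.
The state is a dict: "time": time; "qpos": joint angles; "joint_vel": joint speeds; "tau": joint torques, N m; "eef_pos": TCP position; "eef_rot": TCP orientation; "contact_force": force on the tool from outside, world axes, zero at the start; "torque": the same for the moment, N m; "width": finger opening in m.
Only numpy, scipy, OpenCV 4.12 (cv2) and the standard library are available. Lean on these libraries where they do the work, as an engineer would, in place of code of your own. Each camera call takes 0.05 s, during which the arm holds its last target.

### The job

The hob has been left on under an empty pot: switch it fully off at the toggle lever before any apple half goes in, drop every peeled apple half into the pot, and once they are all in switch the hob fully on again. Every apple core goes into the grey scrap tub, at whatever moment suits you. Keep the pot standing on its ring and the tub upright, and leave the other things on the table alone.

Things in the scene. Friction and masses are not known exactly. Their poses are not given: they have to be found in the camera images.
- hob_ring (a point): Centre of the pale ring on the glass top of the black hob (330 x 250 mm, 55 mm high, fixed); the pot stands on it, within about 12 mm of its centre. At the height of the glass, z up.
- pot_in (a point): Open round steel pot, 200 mm across outside (192 inside), 110 mm high, 1.4 kg, loose on the hob; this point is the centre of its inner floor, 6 mm above its underside, so the rim is 104 mm above it (about 165 mm above the table). z points up out of the mouth. Two low wire handles stick out 28 mm along its own +x and -x.
- tub_in (a point): Open round grey plastic scrap tub, 132 mm across at the rim, 104 mm at the foot, 90 mm high, wall 3 mm, 0.4 kg, loose; stands at one end of the work area. This point is the centre of its inner floor, 4 mm above the table; the rim is 86 mm above it.
- hob_switch (a joint): Toggle lever that switches the hob, on a fixed grey box (120 x 75 x 45 mm) at the other end of the work area from the tub. 0 = fully off (the lever leans 0.5 rad to the box's -x side, towards the robot, to the white circle), 1.0 rad = fully on (leans 0.5 rad to its +x side, away from the robot, to the white bar). Hard stops at both ends, no spring: friction holds it where it is left; about 1.5 N at the ball moves it. Starts on.
- hob_switch_pivot (a point): The lever's hinge, 47 mm above the table in the middle of the box, fixed. Its axes are the box's: the hinge runs along y, +x is the on side, z up; the box is turned up to 0.4 rad from facing the robot squarely. From here the lever (steel rod 10 mm thick) is 80 mm long to the centre of its black ball, 26 mm in diameter.
- board_mid (a point): White plastic chopping board, 300 x 300 x 12 mm, fixed; centre of its top face. The apple halves and cores lie on it in three loose rows about 95 mm apart.
- apple0_mid (a point): Peeled pale green apple half 0 (cut across, cut face down): a dome 58 mm across with upright sides up to 18 mm, 32 mm high, about 0.07 kg; this point is its centre, half-way up (16 mm), z towards its dimpled top. There are 3 to 5 halves; None if this one is absent.
- apple1_mid (a point): Peeled pale green apple half 1 (cut across, cut face down): a dome 58 mm across with upright sides up to 18 mm, 32 mm high, about 0.07 kg; this point is its centre, half-way up (16 mm), z towards its dimpled top. There are 3 to 5 halves; None if this one is absent.
- apple2_mid (a point): Peeled pale green apple half 2 (cut across, cut face down): a dome 58 mm across with upright sides up to 18 mm, 32 mm high, about 0.07 kg; this point is its centre, half-way up (16 mm), z towards its dimpled top. There are 3 to 5 halves; None if this one is absent.
- apple3_mid (a point): Peeled pale green apple half 3 (cut across, cut face down): a dome 58 mm across with upright sides up to 18 mm, 32 mm high, about 0.07 kg; this point is its centre, half-way up (16 mm), z towards its dimpled top. There are 3 to 5 halves; None if this one is absent.
- apple4_mid (a point): Peeled pale green apple half 4 (cut across, cut face down): a dome 58 mm across with upright sides up to 18 mm, 32 mm high, about 0.07 kg; this point is its centre, half-way up (16 mm), z towards its dimpled top. There are 3 to 5 halves; None if this one is absent.
- core0_mid (a point): Apple core 0, cream with dark ends, lying: 58 mm long along its own x, 22 mm thick at both ends, narrowed to a 14 mm waist over the middle 34 mm, about 0.03 kg; this point is its centre, 11 mm above what it lies on. There are 2 or 3 cores; None if this one is absent.
- core1_mid (a point): Apple core 1, cream with dark ends, lying: 58 mm long along its own x, 22 mm thick at both ends, narrowed to a 14 mm waist over the middle 34 mm, about 0.03 kg; this point is its centre, 11 mm above what it lies on. There are 2 or 3 cores; None if this one is absent.
- core2_mid (a point): Apple core 2, cream with dark ends, lying: 58 mm long along its own x, 22 mm thick at both ends, narrowed to a 14 mm waist over the middle 34 mm, about 0.03 kg; this point is its centre, 11 mm above what it lies on. There are 2 or 3 cores; None if this one is absent.
- ramekin: White ramekin, 54 mm across, 32 mm high, in the middle of the board among the apple halves; origin at its underside (loose; a bystander, leave it alone).
- jam_jar: Lidded glass jar, 68 mm across, 100 mm high, beyond the board; origin at its underside (loose; a bystander, leave it alone).
- mug: Blue mug, 80 mm across, 90 mm high, beyond the hob; origin at its underside (loose; a bystander, leave it alone).
- veg_brush: Flat pastry brush with a wooden handle, 200 mm, lying beyond the board; origin at its underside (loose; a bystander, leave it alone).
- spice_can: Spice can, 60 mm across, 110 mm high, on the robot's side of the board; origin at its underside (loose; a bystander, leave it alone).
There are look-alikes about, which are no part of the job. What is shaped like the part that bears apple2_mid but purple is not meant.

How it is judged:
By the outcome, as a careful person would: the job done as asked, in the order asked, and still so for the second after the job is handed in, with the robot touching nothing.
Of apple0, apple1, apple2, apple3, apple4 only 3 to 5 are there at a start; the rules pass over those that are not, and their reading is None.
Of core0, core1, core2 only 2 to 3 are there at a start; the rules pass over those that are not, and their reading is None.
At some moment in a run one of apple0, apple1, apple2, apple3, apple4, core0, core1, core2 may be knocked a few centimetres aside while the robot is not near it.
Once in a run the grip may slacken for a moment while it holds something.
It also fails if it takes over 210 s, if anything falls off the work surface, if the arm or the gripper's body presses on something with over 40 N, if the wrist force passes 120 N, or if a joint passes its speed limit or range.

## Working session

There is one attempt and no reset: what is moved stays moved. The work goes in short steps, Python scripts to look and compute and a shell command to move; the robot and the scene stay as the last step left them, time stands still between calls to the robot, and variables do not carry over. Pictures are saved under pics/ and viewed, and the job is handed in when it is done.

```bash
ls; mkdir -p pics
python3 - <<'E'
from cell import env
import cv2
for n in("side","top"):
    c=env.capture(n); cv2.imwrite(f"pics/{n}0.png",c["img"]); print(n,c["xyz"],c["rotation"],c["K"],c["dist"])
s=env.sense();print(s)
print(env.tcp_to_grasp)
E
```

```text
pics
side [ 0.47096389 -0.85138847  0.69898293] [[ 0.99855404  0.02613403 -0.04697695]
 [-0.05326219  0.5992801  -0.79876561]
 [ 0.00727739  0.80011273  0.59980552]] [[389.23550118   0.         249.4240861 ]
 [  0.         389.23550118 194.95779028]
 [  0.           0.           1.        ]] [-0.02517803  0.          0.          0.          0.        ]
top [0.22336658 0.01120103 1.51823302] [[-0.04003888  0.9769669  -0.20960096]
 [-0.99918394 -0.04026496  0.00319023]
 [-0.00532283  0.20955765  0.97778181]] [[437.38653057   0.         261.42513683]
 [  0.         437.38653057 191.18561316]
 [  0.           0.           1.        ]] [-0.14353693  0.          0.          0.          0.        ]
{'time': 0.1, 'qpos': array([ 6.83754182e+01,  2.75466977e+01,  9.14914999e+01,  1.18469584e-04,
        6.10251713e+01, -2.67015081e+00]), 'joint_vel': array([-0.04611156, -0.12028283, -0.08003487,  0.0014503 ,  0.0672516 ,
        0.07876601]), 'tau': array([ 1.23796715e-03, -9.52241993e+01, -4.31040430e+01,  2.00609188e-04,
        5.00543814e-03,  2.02711635e-05]), 'eef_pos': array([0.21104347, 0.61458851, 0.40412267]), 'eef_rot': array([[-9.45776874e-01,  3.24816775e-01, -4.09267266e-04],
       [ 3.24817029e-01,  9.45776317e-01, -1.02748836e-03],
       [ 5.33298314e-05, -1.10471171e-03, -9.99999388e-01]]), 'contact_force': array([-0.40437165, -0.75761926,  0.13866991]), 'torque': array([-0.00228478,  0.01593406, -0.0296262 ]), 'width': 0.08520151777406826}
0.1547
```

View pics/side0.png

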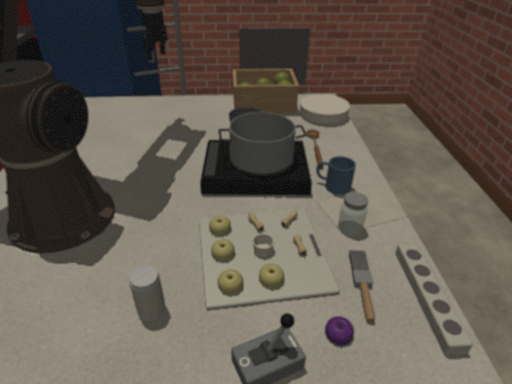

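View pics/top0.png

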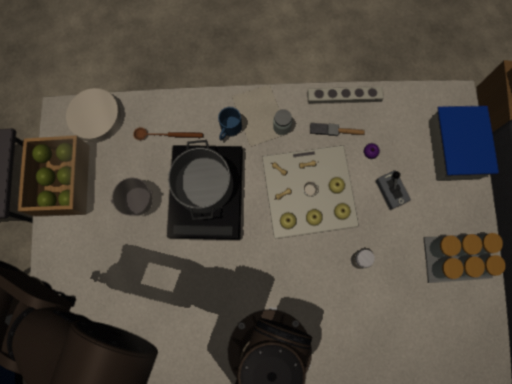

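```bash
cat > h.py <<'E'
from cell import env
import cv2, numpy as np
def cap(n,tag=None):
    c=env.capture(n)
    if tag: cv2.imwrite(f"pics/{tag}.png",c["img"])
    return c
def crop(c,x0,y0,x1,y1,f,tag):
    cv2.imwrite(f"pics/{tag}.png",cv2.resize(c["img"][y0:y1,x0:x1],None,fx=f,fy=f,interpolation=cv2.INTER_CUBIC))
def ray(c,u,v):
    p=cv2.undistortPoints(np.array([[[u,v]]],float),c["K"],np.array(c["dist"]))[0,0]
    return c["rotation"]@np.array([p[0],-p[1],-1.0])
def atz(c,u,v,z):
    r=ray(c,u,v); o=c["xyz"]; return o+r*(z-o[2])/r[2]
def dep(c,u,v):
    return c["xyz"]+ray(c,u,v)*c["depth"][int(round(v)),int(round(u))]
def cloud(c):
    h,w=c["depth"].shape
    uu,vv=np.meshgrid(np.arange(w),np.arange(h))
    p=cv2.undistortPoints(np.stack([uu,vv],-1).reshape(-1,1,2).astype(float),c["K"],np.array(c["dist"]))[:,0]
    d=np.concatenate([p*[1,-1],-np.ones((len(p),1))],1)*c["depth"].reshape(-1,1)
    return (d@c["rotation"].T+c["xyz"]).reshape(h,w,3)
def proj(c,P):
    q=(np.array(P)-c["xyz"])@c["rotation"]; q=q*[1,-1,-1]
    return cv2.projectPoints(q.reshape(1,1,3),np.zeros(3),np.zeros(3),c["K"],np.array(c["dist"]))[0][0,0]
def goto(P,yaw=None):
    """print slide/spin from current pose to bring grasp point to P; yaw = world dir (rad) of jaw axis"""
    s=env.sense();R=s["eef_rot"];g=s["eef_pos"]+R[:,2]*env.tcp_to_grasp
    d=R.T@(np.array(P)-g)
    out=[np.round(g,4),np.round(d,4)]
    if yaw is not None:
        a=np.arctan2(R[1,1],R[0,1]); e=(a-yaw+np.pi/2)%np.pi-np.pi/2  # tool z down: +spin turns world yaw negative
        out.append(round(e,3))
    print("grasp",out, "q6",s["qpos"][5].round(1),"F",s["contact_force"].round(1),"w",round(s["width"],4),"t",s["time"])
E
python3 - <<'E'
from h import *
c=cap("top"); crop(c,255,140,365,242,7,"tb"); crop(c,365,160,425,220,10,"tsw"); crop(c,105,130,250,250,5,"tpot")
c=cap("side"); crop(c,190,200,340,310,5,"sb")
E
```

```text
(no output)
```

View pics/tb.png

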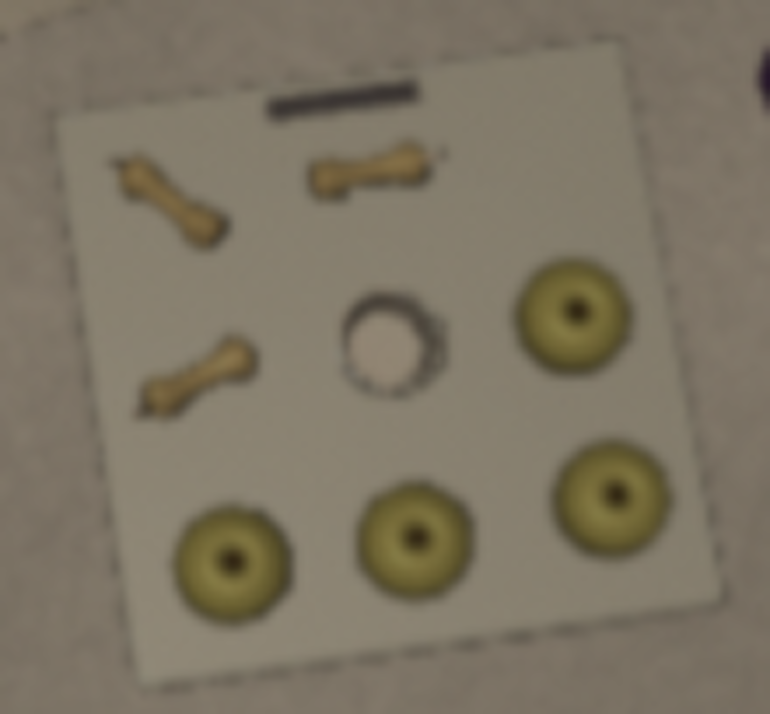

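View pics/tsw.png

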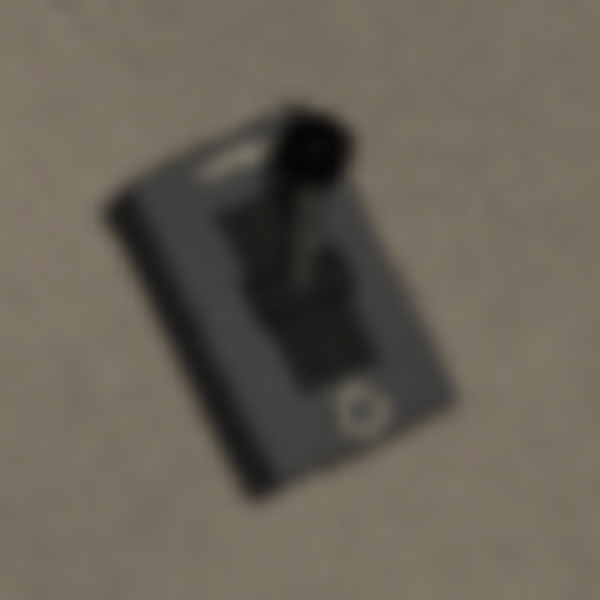

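View pics/tpot.png

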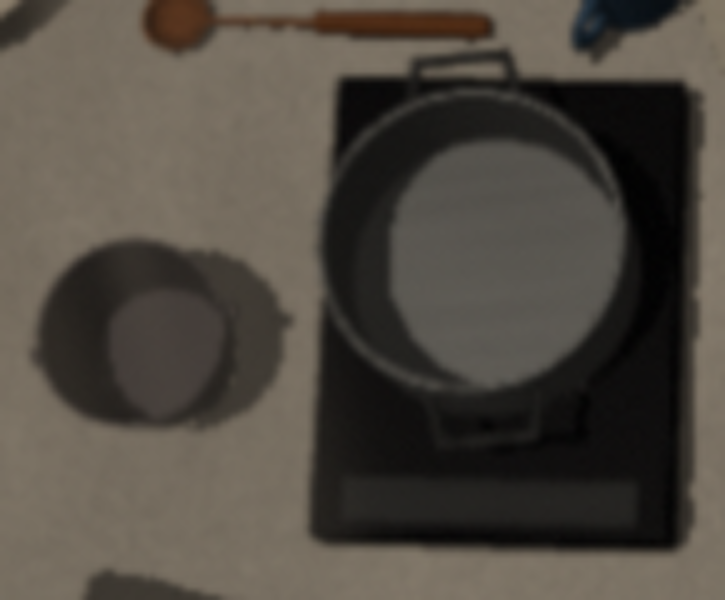

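View pics/sb.png

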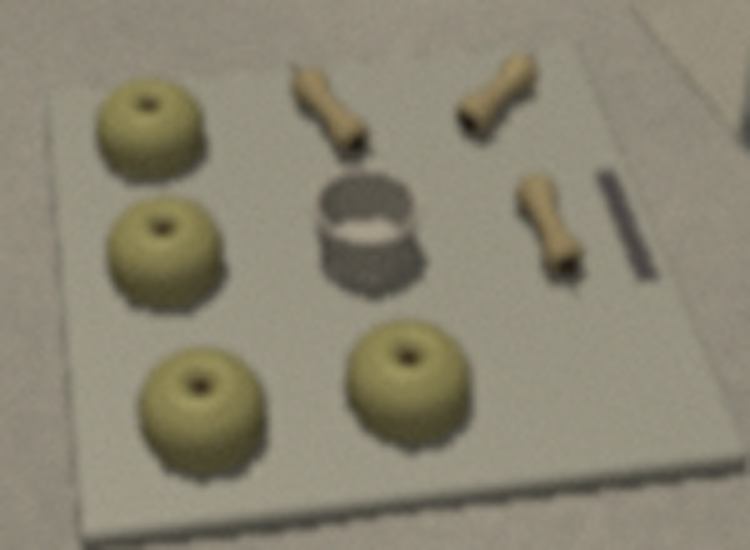

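Run:
```python
from h import *
t=cap("top"); s=cap("side")
f=lambda x,y,k,a,b:((x+.5)/k-.5+a,(y+.5)/k-.5+b)
T=lambda x,y:f(x,y,7,255,140); S=lambda x,y:f(x,y,5,190,200)
# dimples z=.042
for n,a,b in [("A0",(232,562),(148,104)),("A1",(416,538),(163,228)),("A2",(616,495),(200,386)),("A3",(576,312),(409,357))]:
    print(n,atz(t,*T(*a),.040)[:2].round(4),atz(s,*S(*b),.040)[:2].round(4))
for n,a1,a2,b1,b2 in [("C0",(135,177),(208,230),(518,75),(474,116)),("C1",(326,178),(414,164),(537,190),(564,258)),("C2",(160,393),(238,358),(348,135),(308,85))]:
    p=[atz(t,*T(*q),.027) for q in(a1,a2)]; q=[atz(s,*S(*r),.023) for r in(b1,b2)]
    print(n,((p[0]+p[1])/2)[:2].round(4),((q[0]+q[1])/2)[:2].round(4),[np.arctan2(*(w[1]-w[0])[[1,0]]).round(3) for w in(p,q)])
print("ramekin",atz(t,*T(384,345),.03)[:2])
print("board corners",[atz(t,*T(*q),.012)[:2].round(3) for q in((60,115),(612,42),(722,600),(145,685))])
X=cloud(t)
P=lambda x,y:f(x,y,5,105,130)
# pot rim: extremes
print("rim pot",[atz(t,*P(*q),.165)[:2].round(4) for q in((322,240),(628,235),(470,90),(480,390))])
print("tub rim",[atz(t,*P(*q),.09)[:2].round(4) for q in((38,335),(230,335),(135,240),(150,425))])
print("tub floor",atz(t,*P(165,350),.004))
W=lambda x,y:f(x,y,10,365,160)
print("ball",atz(t,*W(314,150),.117),dep(t,*W(314,150)),"box top",[atz(t,*W(*q),.045)[:2].round(4) for q in((120,185),(295,105),(458,395),(275,492))])
print("marks",[atz(t,*W(*q),.045)[:2].round(4) for q in((230,160),(362,408))])
# side view depth-based checks for pot/tub from cloud height bands
Y=cloud(s)
for nm,lo,hi,box in [("pot",.155,.17,(0.45,0.85,0.0,0.4)),("tub",.08,.095,(0.45,.75,.3,.6))]:
    for C in(X,Y):
        m=(C[...,2]>lo)&(C[...,2]<hi)&(C[...,0]>box[0])&(C[...,0]<box[1])&(C[...,1]>box[2])&(C[...,1]<box[3])
        p=C[m][:,:2]
        if len(p)>5:
            A=np.c_[2*p,np.ones(len(p))];r=np.linalg.lstsq(A,(p**2).sum(1),rcond=None)[0];print(nm,len(p),r[:2],np.sqrt(r[2]+r[0]**2+r[1]**2))
```

```text
A0 [ 0.4366 -0.0792] [ 0.4384 -0.0803]
A1 [ 0.4446 -0.1698] [ 0.4464 -0.1723]
A2 [ 0.4616 -0.2698] [ 0.4629 -0.2724]
A3 [ 0.5545 -0.2569] [ 0.5567 -0.2598]
C0 [ 0.6218 -0.0591] [ 0.6239 -0.0616] [np.float64(-2.259), np.float64(-2.282)]
C1 [ 0.6347 -0.1603] [ 0.6376 -0.1603] [np.float64(-1.448), np.float64(-1.45)]
C2 [ 0.5327 -0.0685] [ 0.5328 -0.0692] [np.float64(-1.184), np.float64(1.992)]
ramekin [ 0.54379418 -0.16127576]
board corners [array([ 0.675, -0.005]), array([ 0.703, -0.292]), array([ 0.411, -0.324]), array([ 0.381, -0.035])]
rim pot [array([0.5702, 0.3015]), array([0.5651, 0.1044]), array([0.6666, 0.205 ]), array([0.4685, 0.2004])]
tub rim [array([0.5316, 0.5136]), array([0.5263, 0.3801]), array([0.5951, 0.4473]), array([0.4669, 0.4342])]
tub floor [0.53545708 0.44964189 0.004     ]
ball [ 0.56208047 -0.44533757  0.117     ] [ 0.5583608  -0.44032398  0.13238797] box top [array([ 0.5695, -0.3979]), array([ 0.596 , -0.4637]), array([ 0.4898, -0.5111]), array([ 0.4586, -0.4421])]
marks [array([ 0.577 , -0.4382]), array([ 0.4867, -0.4761])]
pot 311 [0.56630025 0.20568996] 0.09750705533904581
pot 488 [0.56905296 0.20283631] 0.09689230439971737
tub 180 [0.53976522 0.42185818] 0.07628649148864158
tub 123 [0.54933315 0.40506886] 0.10011358293288736
```

```bash
cat >> h.py <<'E'
def goto(P,yaw=None):
    s=env.sense();R=s["eef_rot"];g=s["eef_pos"]+R[:,2]*env.tcp_to_grasp
    d=R.T@(np.array(P)-g); sp=None; q6=None
    if yaw is not None:
        a=np.arctan2(R[1,1],R[0,1]); q1=np.arctan2(P[1],P[0])
        q6=(q1-yaw+np.pi/2)%np.pi-np.pi/2
        q1n=np.radians(s["qpos"][0]); q6n=np.radians(s["qpos"][5])
        sp=round((q6-q6n)-(q1-q1n),3)
        q6=round(float(np.degrees(q6)),1)
    print("grasp",g.round(4),"slide",d.round(4),"spin",sp,"->q6",q6, "q6 now",s["qpos"][5].round(1),"F",s["contact_force"].round(1),"w",round(s["width"],4),"t",round(s["time"],2))
E
python3 - <<'E'
from h import *
goto((.45,.25,.25),1.97)
goto((.602,-.4226,.25),1.97)
t=cap("top");print(atz(t,372,151,.03))
E
```

```text
grasp [0.2111 0.6147 0.2498] slide [-3.444e-01 -2.673e-01 -1.000e-04] spin -0.73 ->q6 -83.8 q6 now -2.7 F [-0.5  0.3  0. ] w 0.0854 t 0.3
grasp [0.2111 0.6147 0.2498] slide [-7.066e-01 -8.541e-01  1.000e-04] spin 2.412 ->q6 32.1 q6 now -2.7 F [-0.5  0.3  0. ] w 0.0854 t 0.3
[ 0.67323052 -0.39546899  0.03      ]
```

Candidates (top image): pale halves at (288,220), (314,217), (342,211) and (337,185). The purple one at (372,151) and the whole apples in the crate at (50,170) are not part of the job. Cores are at (280,169), (308,164) and (284,194); the pieces in the crate are not part of the job. The close crop confirms 4 halves and 3 cores. The lever comes first.

```bash
python3 -m jog '[{"slide":[-0.344,-0.267,0],"spin":1.4,"jaw":1},{"slide":[-0.344,-0.267,0],"spin":1.4,"jaw":1},{"slide":[-0.344,-0.267,0],"spin":1.4,"jaw":1},{"slide":[-0.344,-0.267,0],"spin":1.4,"jaw":1},{"slide":[-0.344,-0.267,0],"spin":1.4,"jaw":1},{"slide":[-0.344,-0.267,0],"spin":1.4,"jaw":1},{"slide":[-0.344,-0.267,0],"spin":1.4,"jaw":1},{"slide":[-0.344,-0.267,0],"spin":1.4,"jaw":1},{"slide":[-0.344,-0.267,0],"spin":1.4,"jaw":1},{"slide":[-0.344,-0.267,0],"spin":1.4,"jaw":1}]' 40
python3 - <<'E'
from h import *
goto((.53,-.08,.25),1.97)
goto((.602,-.4226,.25),1.97)
E
```

```text
time: 1.35
eef_pos: [0.4517, 0.2473, 0.4049]
eef_rot: [[0.169, 0.986, 0.001], [0.986, -0.169, -0.0], [-0.0, 0.001, -1.0]]
contact_force: [-0.4, -0.3, -0.6]
width: -0.0003
grasp [0.4519 0.2472 0.2502] slide [-0.3093  0.1322  0.0004] spin 1.001 ->q6 58.5 q6 now 35.1 F [-0.4 -0.3 -0.6] w -0.0003 t 1.35
grasp [0.4519 0.2472 0.2502] slide [-6.349e-01  2.611e-01  6.000e-04] spin 1.001 ->q6 32.1 q6 now 35.1 F [-0.4 -0.3 -0.6] w -0.0003 t 1.35
```

Height z=0.25 clears everything along this path.

```bash
python3 -m jog '[{"slide":[-0.4,0.164,0],"spin":1.0,"jaw":1},{"slide":[-0.635,0.261,0],"spin":1.0,"jaw":1},{"slide":[-0.635,0.261,0],"spin":1.0,"jaw":1},{"slide":[-0.635,0.261,0],"spin":1.0,"jaw":1},{"slide":[-0.635,0.261,0],"spin":1.0,"jaw":1},{"slide":[-0.635,0.261,0],"spin":1.0,"jaw":1},{"slide":[-0.635,0.261,0],"spin":1.0,"jaw":1},{"slide":[-0.635,0.261,0],"spin":1.0,"jaw":1},{"slide":[-0.635,0.261,0],"spin":1.0,"jaw":1},{"slide":[-0.635,0.261,0],"spin":1.0,"jaw":1}]' 40
python3 - <<'E'
from h import *
goto((.602,-.4226,.25),1.97)
E
```

```text
time: 2.35
eef_pos: [0.5637, -0.2385, 0.4048]
eef_rot: [[0.917, 0.399, 0.0], [0.399, -0.917, -0.0], [0.0, 0.0, -1.0]]
contact_force: [0.9, -0.2, -0.0]
width: -0.0
grasp [ 0.5638 -0.2385  0.2501] slide [-0.0384  0.184   0.0002] spin 0.011 ->q6 32.1 q6 now 40.7 F [ 0.9 -0.2 -0. ] w -0.0 t 2.35
```

```bash
python3 -m jog '[{"slide":[-0.038,0.184,0],"spin":0.011,"jaw":1},{"slide":[-0.038,0.184,0],"spin":0.011,"jaw":1},{"slide":[-0.038,0.184,0],"spin":0.011,"jaw":1},{"slide":[-0.038,0.184,0],"spin":0.011,"jaw":1},{"slide":[-0.038,0.184,0],"spin":0.011,"jaw":1},{"slide":[-0.038,0.184,0.05],"spin":0.011,"jaw":1},{"slide":[-0.038,0.184,0.09],"spin":0.011,"jaw":1},{"slide":[-0.038,0.184,0.13],"spin":0.011,"jaw":1},{"slide":[-0.038,0.184,0.13],"spin":0.011,"jaw":1},{"slide":[-0.038,0.184,0.13],"spin":0.011,"jaw":1}]' 40
python3 - <<'E'
from h import *
goto((.602,-.4226,.25),1.97)
c=cap("top"); crop(c,345,130,435,210,8,"sw1")
c=cap("side"); crop(c,220,300,370,384,5,"sw1s")
E
```

```text
time: 3.35
eef_pos: [0.6025, -0.42, 0.2751]
eef_rot: [[0.921, 0.389, -0.001], [0.389, -0.921, 0.001], [-0.0, -0.001, -1.0]]
contact_force: [1.1, -0.3, 0.4]
width: 0.0001
grasp [ 0.6024 -0.4199  0.1204] slide [-0.0014  0.0022 -0.1296] spin 0.001 ->q6 32.1 q6 now 29.8 F [ 1.1 -0.3  0.4] w 0.0001 t 3.35
```

View pics/sw1.png

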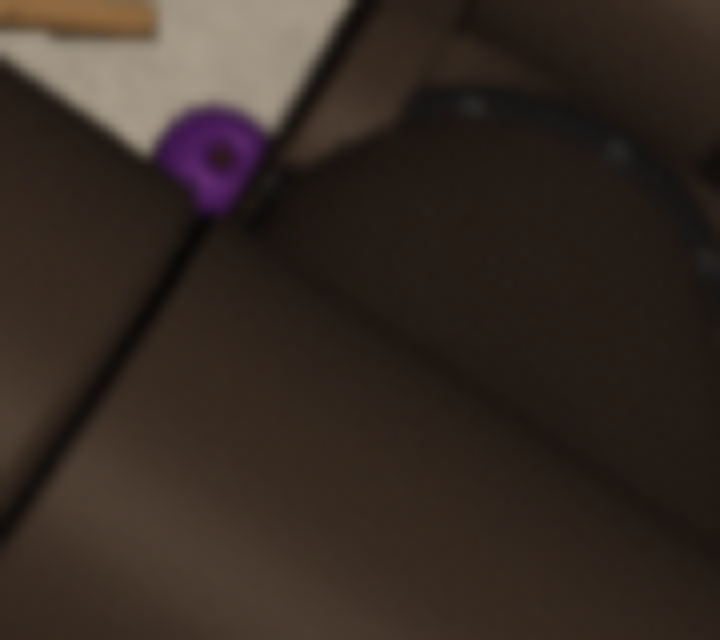

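View pics/sw1s.png

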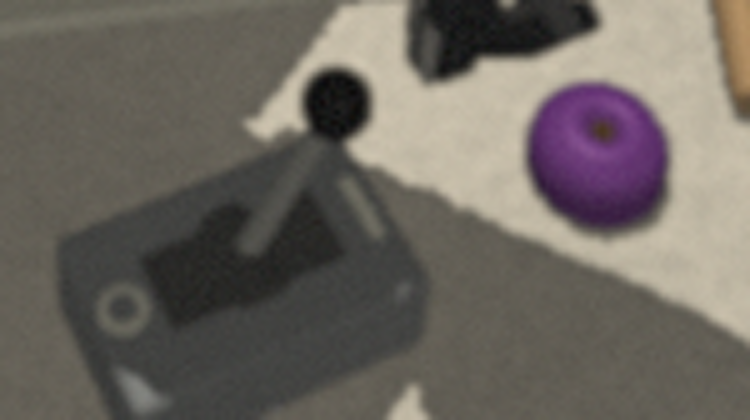

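Run:
```python
from h import *
c=cap("side")
print(atz(c,287,320.3,.117), dep(c,287,320))
s=env.sense();g=s["eef_pos"]+s["eef_rot"][:,2]*.173
print(proj(c,g), (proj(c,g)-[220,300])*5)
p=np.array([.5285,-.4537]);u=np.array([np.cos(.4),np.sin(.4)]);b=atz(c,287,320.3,.117)[:2]
print((b-p)@u,(b-p)@[-u[1],u[0]])
```

```text
[ 0.56273249 -0.44411696  0.117     ] [ 0.56076544 -0.45259373  0.12996792]
[307.24717895 312.63557747] [436.23589474  63.17788736]
0.03526202099542541 -0.004504196190701895
```

```bash
python3 -m jog '[{"slide":[0,0.007,0],"spin":0,"jaw":1},{"slide":[-0.015,0.007,0],"spin":0,"jaw":1},{"slide":[-0.025,0.007,0],"spin":0,"jaw":1},{"slide":[-0.035,0.007,0],"spin":0,"jaw":1},{"slide":[-0.045,0.007,0],"spin":0,"jaw":1},{"slide":[-0.055,0.007,0],"spin":0,"jaw":1},{"slide":[-0.065,0.007,0],"spin":0,"jaw":1},{"slide":[-0.075,0.007,0],"spin":0,"jaw":1},{"slide":[-0.085,0.007,0],"spin":0,"jaw":1},{"slide":[-0.085,0.007,0],"spin":0,"jaw":1}]' 40
python3 - <<'E'
from h import *
goto((.602,-.4226,.25),1.97)
c=cap("side"); crop(c,220,300,370,384,5,"sw2s")
E
```

```text
time: 4.5
eef_pos: [0.5254, -0.4603, 0.2745]
eef_rot: [[0.921, 0.388, -0.001], [0.388, -0.921, 0.0], [-0.001, -0.001, -1.0]]
contact_force: [0.9, 0.9, -0.6]
width: 0.0001
grasp [ 0.5253 -0.4602  0.1198] slide [ 0.0852 -0.0049 -0.1302] spin -0.001 ->q6 32.1 q6 now 23.5 F [ 0.9  0.9 -0.6] w 0.0001 t 4.5
```

View pics/sw2s.png

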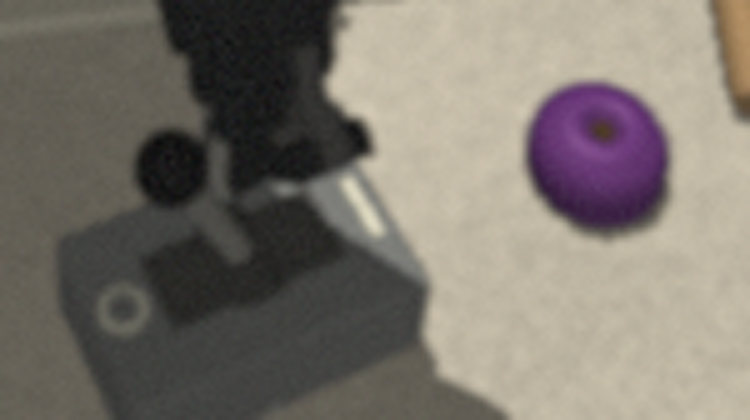

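```bash
python3 -m jog '[{"slide":[-0.004,0,0],"spin":0,"jaw":1},{"slide":[-0.008,0,0],"spin":0,"jaw":1},{"slide":[-0.008,0,0],"spin":0,"jaw":1}]' 40;  python3 -m jog '[{"slide":[-0.003,0,0],"spin":0,"jaw":1},{"slide":[-0.003,0,0],"spin":0,"jaw":1}]' 40; python3 -m jog '[{"slide":[-0.003,0,0],"spin":0,"jaw":1},{"slide":[-0.003,0,0],"spin":0,"jaw":1}]' 40
```

```text
time: 4.85
eef_pos: [0.5191, -0.4629, 0.2746]
eef_rot: [[0.921, 0.389, -0.0], [0.389, -0.921, 0.0], [-0.0, -0.0, -1.0]]
contact_force: [0.1, -0.1, -0.1]
width: 0.0002
time: 5.05
eef_pos: [0.5167, -0.464, 0.2747]
eef_rot: [[0.921, 0.389, 0.001], [0.389, -0.921, 0.0], [0.001, 0.0, -1.0]]
contact_force: [3.2, 0.9, -1.3]
width: -0.0002
time: 5.25
eef_pos: [0.5156, -0.4643, 0.2748]
eef_rot: [[0.921, 0.389, 0.004], [0.389, -0.921, 0.001], [0.004, 0.001, -1.0]]
contact_force: [20.0, 10.2, -6.4]
width: 0.0001
```

```bash
python3 -m jog '[{"slide":[0.02,0,0],"spin":0,"jaw":1},{"slide":[0.03,0,0],"spin":0,"jaw":1},{"slide":[0.03,0,-0.05],"spin":0,"jaw":1},{"slide":[0.03,0,-0.09],"spin":0,"jaw":0.1},{"slide":[0.03,0,-0.09],"spin":0,"jaw":0}]' 40
python3 - <<'E'
from h import *
goto((.4622,-.271,.12),-0.70)
goto((.4622,-.271,.12),0.87)
c=cap("side"); crop(c,190,200,370,384,4,"s3")
t=cap("top");print("can",dep(t,365,258))
E
```

```text
time: 5.75
eef_pos: [0.5432, -0.4543, 0.3709]
eef_rot: [[0.921, 0.39, 0.006], [0.39, -0.921, -0.006], [0.003, 0.008, -1.0]]
contact_force: [0.4, -0.5, 0.2]
width: 0.0282
grasp [ 0.5442 -0.4552  0.2162] slide [-0.0039 -0.2024  0.0946] spin -0.47 ->q6 9.7 q6 now 24.7 F [ 0.4 -0.5  0.2] w 0.0282 t 5.75
grasp [ 0.5442 -0.4552  0.2162] slide [-0.0039 -0.2024  0.0946] spin -2.04 ->q6 -80.2 q6 now 24.7 F [ 0.4 -0.5  0.2] w 0.0282 t 5.75
can [ 0.25512128 -0.14196222  0.86283806]
```

View pics/s3.png

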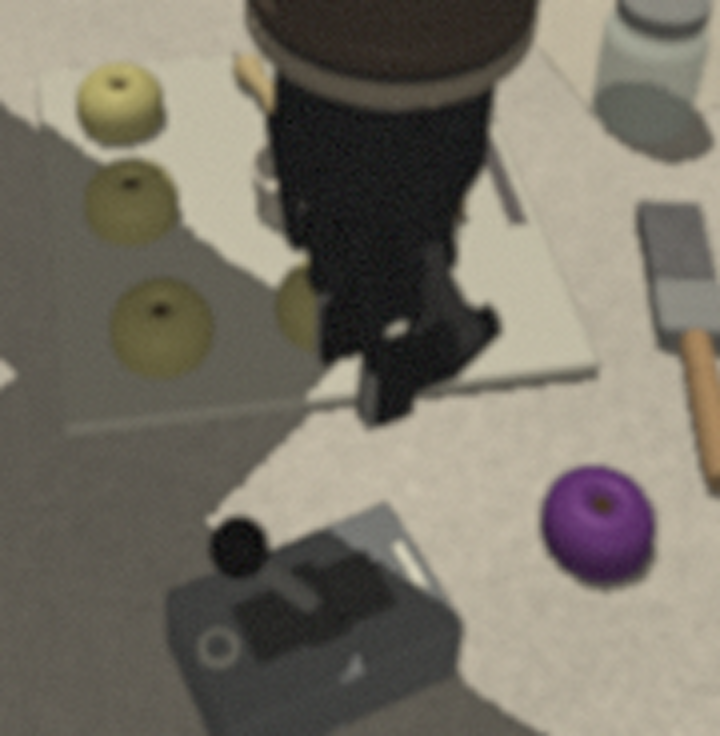

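```bash
python3 -m jog '[{"slide":[-0.004,-0.05,0],"spin":-0.15,"jaw":0},{"slide":[-0.004,-0.202,0],"spin":-0.47,"jaw":0},{"slide":[-0.004,-0.202,0],"spin":-0.47,"jaw":0},{"slide":[-0.004,-0.202,0],"spin":-0.47,"jaw":0},{"slide":[-0.004,-0.202,0.05],"spin":-0.47,"jaw":0},{"slide":[-0.004,-0.202,0.095],"spin":-0.47,"jaw":0},{"slide":[-0.004,-0.202,0.095],"spin":-0.47,"jaw":0}]' 40
python3 - <<'E'
from h import *
goto((.4622,-.271,.028),-0.70)
c=cap("side"); crop(c,190,200,370,384,4,"s4")
p=np.array([.5285,-.4537]);u=np.array([np.cos(.4),np.sin(.4)]);b=atz(c,249.2,336.7,.117)[:2]
print("ball",b,(b-p)@u,(b-p)@[-u[1],u[0]])
E
```

```text
time: 6.55
eef_pos: [0.4571, -0.2672, 0.2649]
eef_rot: [[0.644, 0.765, -0.008], [0.765, -0.644, 0.005], [-0.001, -0.01, -1.0]]
contact_force: [0.4, -0.3, 0.6]
width: 0.0853
grasp [ 0.4559 -0.2664  0.1102] slide [0.0006 0.0086 0.0821] spin -0.0 ->q6 9.7 q6 now 6.5 F [ 0.4 -0.3  0.6] w 0.0853 t 6.55
ball [ 0.4950031  -0.47314739] -0.03842585708259619 -0.004867921961425533
```

View pics/s4.png

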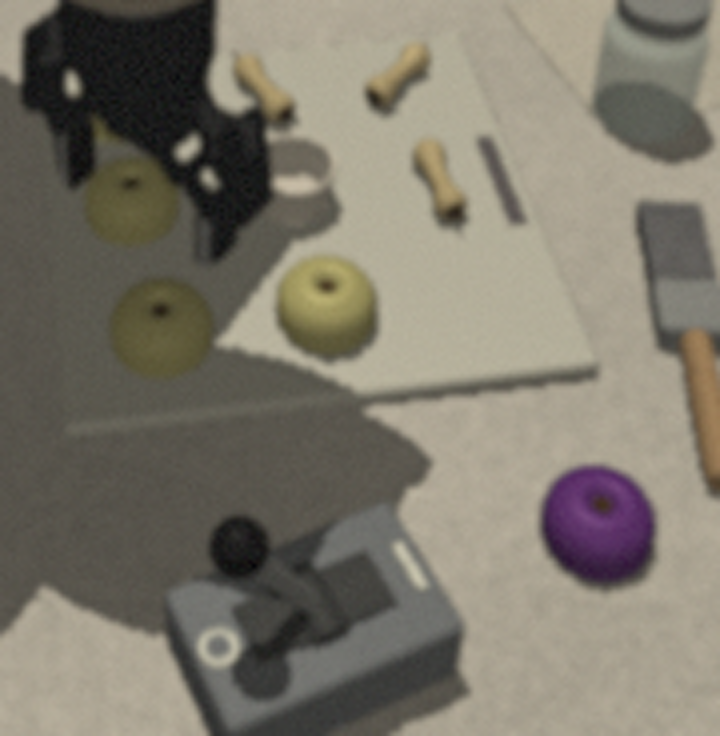

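```bash
python3 -m jog '[{"slide":[0,0,0.03],"spin":0,"jaw":0},{"slide":[0,0,0.04],"spin":0,"jaw":0},{"slide":[0,0,0.04],"spin":0,"jaw":0},{"slide":[0,0,0.04],"spin":0,"jaw":0}]' 40
python3 - <<'E'
from h import *
goto((.4622,-.271,.028),-0.70)
E
```

```text
time: 7.0
eef_pos: [0.4595, -0.2694, 0.2309]
eef_rot: [[0.645, 0.764, 0.001], [0.764, -0.645, -0.0], [0.0, 0.001, -1.0]]
contact_force: [0.5, -0.2, 0.6]
width: 0.0854
grasp [ 0.4596 -0.2694  0.0762] slide [0.0005 0.0029 0.0482] spin -0.001 ->q6 9.7 q6 now 6.5 F [ 0.5 -0.2  0.6] w 0.0854 t 7.0
```

```bash
python3 -m jog '[{"slide":[0.001,0.003,0.025],"spin":0,"jaw":0},{"slide":[0.001,0.003,0.048],"spin":0,"jaw":0},{"slide":[0.001,0.003,0.048],"spin":0,"jaw":0.5},{"slide":[0.001,0.003,0.048],"spin":0,"jaw":1},{"slide":[0.001,0.003,0.048],"spin":0,"jaw":1},{"slide":[0.001,0.003,0.048],"spin":0,"jaw":1},{"slide":[0.001,0.003,0.048],"spin":0,"jaw":1}]' 40
python3 - <<'E'
from h import *
goto((.4622,-.271,.028),-0.70)
E
```

```text
time: 7.7
eef_pos: [0.4625, -0.2705, 0.1833]
eef_rot: [[0.645, 0.764, 0.002], [0.764, -0.645, -0.001], [0.0, 0.002, -1.0]]
contact_force: [-0.9, 1.4, 13.0]
width: 0.0563
grasp [ 0.4628 -0.2706  0.0286] slide [-0.0006 -0.0002  0.0006] spin -0.001 ->q6 9.7 q6 now 6.6 F [-0.9  1.4 13. ] w 0.0563 t 7.7
```

```bash
python3 -m jog '[{"slide":[0,0,-0.02],"spin":0,"jaw":1},{"slide":[0,0,-0.05],"spin":0,"jaw":1},{"slide":[0,0,-0.1],"spin":0,"jaw":1},{"slide":[0,0,-0.15],"spin":0,"jaw":1},{"slide":[0,0,-0.19],"spin":0,"jaw":1},{"slide":[0,0,-0.19],"spin":0,"jaw":1}]' 40
python3 - <<'E'
from h import *
goto((.568,.163,.22),0)
E
```

```text
time: 8.3
eef_pos: [0.4633, -0.2709, 0.3781]
eef_rot: [[0.645, 0.764, 0.008], [0.764, -0.645, -0.005], [0.001, 0.01, -1.0]]
contact_force: [1.6, 0.2, -2.1]
width: 0.056
grasp [ 0.4645 -0.2717  0.2234] slide [ 0.3989 -0.2013  0.0019] spin -0.701 ->q6 16.0 q6 now 6.6 F [ 1.6  0.2 -2.1] w 0.056 t 8.3
```

```bash
python3 -m jog '[{"slide":[0.02,-0.01,0],"spin":-0.1,"jaw":1},{"slide":[0.06,-0.03,0],"spin":-0.2,"jaw":1},{"slide":[0.4,-0.201,0],"spin":-0.7,"jaw":1},{"slide":[0.4,-0.201,0],"spin":-0.7,"jaw":1},{"slide":[0.4,-0.201,0],"spin":-0.7,"jaw":1},{"slide":[0.4,-0.201,0],"spin":-0.7,"jaw":1},{"slide":[0.4,-0.201,0],"spin":-0.7,"jaw":1},{"slide":[0.4,-0.201,0],"spin":-0.7,"jaw":1},{"slide":[0.4,-0.201,0],"spin":-0.7,"jaw":1},{"slide":[0.4,-0.201,0],"spin":-0.7,"jaw":1}]' 40;python3 -m jog '[{"slide":[0.4,-0.201,0],"spin":-0.7,"jaw":1}]' 40
python3 - <<'E'
from h import *
goto((.568,.163,.125),0)
E
```

```text
time: 9.3
eef_pos: [0.5665, 0.1685, 0.3719]
eef_rot: [[-0.001, 1.0, 0.001], [1.0, 0.001, 0.001], [0.001, 0.001, -1.0]]
contact_force: [-0.1, 0.0, -1.4]
width: 0.0564
time: 9.4
eef_pos: [0.546, 0.2111, 0.3718]
eef_rot: [[-0.148, 0.989, 0.002], [0.989, 0.148, 0.0], [-0.0, 0.002, -1.0]]
contact_force: [1.9, 0.8, -1.1]
width: 0.0563
grasp [0.5463 0.2111 0.2171] slide [-0.0508  0.0141  0.0921] spin 0.148 ->q6 16.0 q6 now 9.7 F [ 1.9  0.8 -1.1] w 0.0563 t 9.4
```

```bash
python3 -m jog '[{"slide":[-0.047,0.013,0],"spin":0.148,"jaw":1},{"slide":[-0.047,0.013,0],"spin":0.148,"jaw":1},{"slide":[-0.047,0.013,0],"spin":0.148,"jaw":1}]' 40
python3 - <<'E'
from h import *
goto((.568,.163,.125),0)
c=cap("side"); crop(c,190,90,340,220,5,"p1")
E
```

```text
time: 9.7
eef_pos: [0.5637, 0.1654, 0.3717]
eef_rot: [[-0.002, 1.0, -0.0], [1.0, 0.002, -0.0], [-0.0, -0.0, -1.0]]
contact_force: [0.4, -0.0, -0.8]
width: 0.0564
grasp [0.5637 0.1654 0.217 ] slide [-0.0024  0.0044  0.092 ] spin 0.001 ->q6 16.0 q6 now 13.3 F [ 0.4 -0.  -0.8] w 0.0564 t 9.7
```

View pics/p1.png

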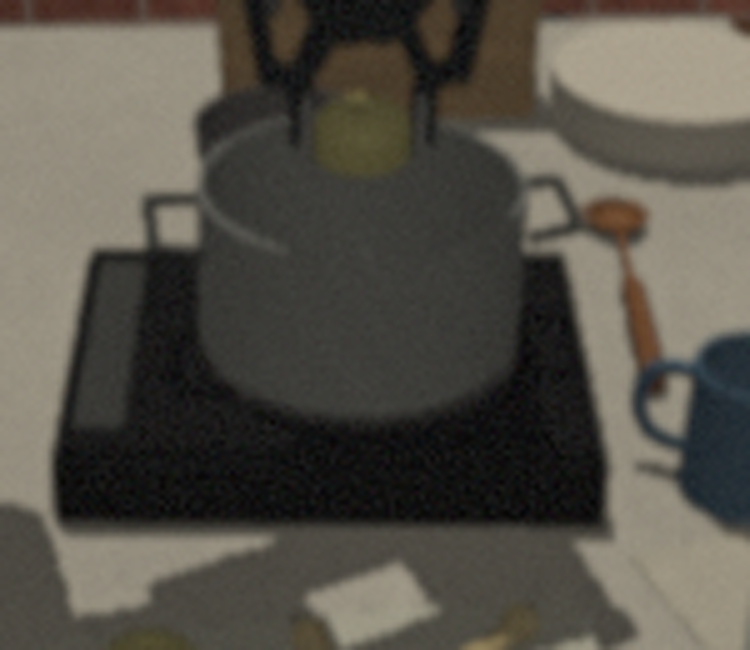

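```bash
python3 -m jog '[{"slide":[-0.001,0.003,0.04],"spin":0,"jaw":1},{"slide":[-0.001,0.003,0.08],"spin":0,"jaw":1},{"slide":[-0.001,0.003,0.095],"spin":0,"jaw":1},{"slide":[-0.001,0.003,0.095],"spin":0,"jaw":0.1},{"slide":[-0.001,0.003,0.095],"spin":0,"jaw":0.1},{"slide":[-0.001,0.003,0.095],"spin":0,"jaw":0.1},{"slide":[-0.001,0.003,0.04],"spin":0,"jaw":0.1},{"slide":[-0.001,0.003,0],"spin":0,"jaw":0.1},{"slide":[-0.001,0.003,-0.02],"spin":0,"jaw":0.1}]' 40
python3 - <<'E'
from h import *
goto((.5555,-.2582,.15),-0.70)
c=cap("top","t5"); crop(c,155,130,365,250,3.8,"t5c")
E
```

```text
time: 10.65
eef_pos: [0.5678, 0.1645, 0.3972]
eef_rot: [[-0.001, 1.0, 0.007], [1.0, 0.001, 0.002], [0.002, 0.007, -1.0]]
contact_force: [0.7, 0.1, -0.7]
width: 0.077
grasp [0.5688 0.1647 0.2425] slide [-0.4231 -0.0143  0.0918] spin 0.701 ->q6 15.2 q6 now 13.2 F [ 0.7  0.1 -0.7] w 0.077 t 10.65
```

View pics/t5c.png

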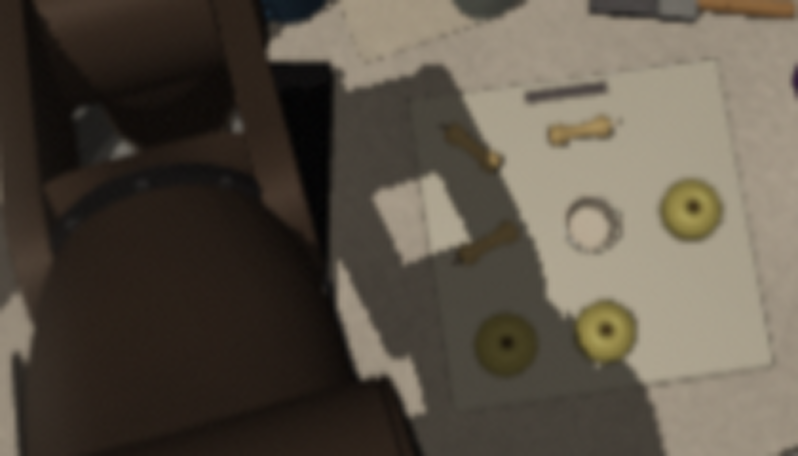

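```bash
python3 -m jog '[{"slide":[-0.423,-0.012,0],"spin":0.7,"jaw":0},{"slide":[-0.423,-0.012,0],"spin":0.7,"jaw":0},{"slide":[-0.423,-0.012,0],"spin":0.7,"jaw":0},{"slide":[-0.423,-0.012,0],"spin":0.7,"jaw":0},{"slide":[-0.423,-0.012,0],"spin":0.7,"jaw":0},{"slide":[-0.423,-0.012,0.05],"spin":0.7,"jaw":0},{"slide":[-0.423,-0.012,0.08],"spin":0.7,"jaw":0},{"slide":[-0.423,-0.012,0.12],"spin":0.7,"jaw":0},{"slide":[-0.423,-0.012,0.14],"spin":0.7,"jaw":0},{"slide":[-0.423,-0.012,0.14],"spin":0.7,"jaw":0}]' 40; python3 -m jog '[{"slide":[0,0,0.01],"spin":0,"jaw":0},{"slide":[0,0,0.01],"spin":0,"jaw":0}]' 40
python3 - <<'E'
from h import *
goto((.5555,-.2582,.031),-0.70)
c=cap("side"); crop(c,190,200,370,384,4,"s6")
E
```

```text
time: 11.7
eef_pos: [0.5547, -0.2608, 0.2503]
eef_rot: [[0.645, 0.764, 0.0], [0.764, -0.645, -0.0], [-0.0, 0.0, -1.0]]
contact_force: [-0.4, 0.3, 1.1]
width: 0.0854
time: 11.9
eef_pos: [0.555, -0.2586, 0.2412]
eef_rot: [[0.644, 0.765, -0.001], [0.765, -0.644, 0.001], [-0.0, -0.001, -1.0]]
contact_force: [0.5, 0.9, 0.1]
width: 0.0855
grasp [ 0.5548 -0.2585  0.0865] slide [0.0007 0.0004 0.0555] spin 0.0 ->q6 15.2 q6 now 12.3 F [0.5 0.9 0.1] w 0.0855 t 11.9
```

View pics/s6.png

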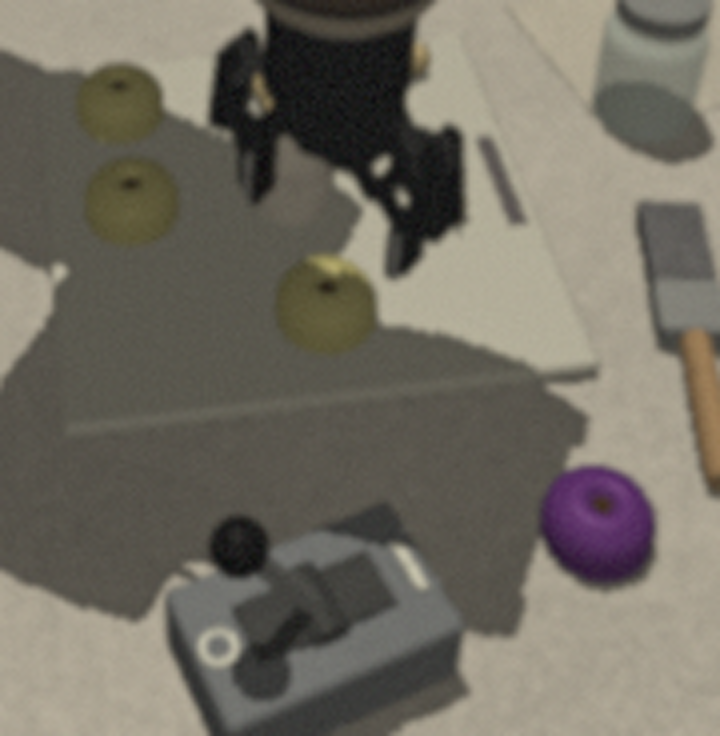

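```bash
python3 -m jog '[{"slide":[0.001,0,0.03],"spin":0,"jaw":0},{"slide":[0.001,0,0.055],"spin":0,"jaw":0},{"slide":[0.001,0,0.055],"spin":0,"jaw":0.5},{"slide":[0.001,0,0.055],"spin":0,"jaw":1},{"slide":[0.001,0,0.055],"spin":0,"jaw":1},{"slide":[0.001,0,0.055],"spin":0,"jaw":1},{"slide":[0.001,0,0.055],"spin":0,"jaw":1}]' 40;  python3 -m jog '[{"slide":[0,0,-0.02],"spin":0,"jaw":1},{"slide":[0,0,-0.05],"spin":0,"jaw":1},{"slide":[0,0,-0.1],"spin":0,"jaw":1},{"slide":[0,0,-0.15],"spin":0,"jaw":1},{"slide":[0,0,-0.19],"spin":0,"jaw":1},{"slide":[0,0,-0.19],"spin":0,"jaw":1}]' 40;python3 - <<'E'
from h import *
goto((.568,.243,.22),0)
E
```

```text
time: 12.65
eef_pos: [0.5568, -0.2579, 0.189]
eef_rot: [[0.643, 0.766, 0.003], [0.766, -0.643, -0.001], [0.001, 0.003, -1.0]]
contact_force: [-0.7, 3.9, 11.3]
width: 0.056
time: 13.25
eef_pos: [0.5574, -0.2585, 0.3842]
eef_rot: [[0.643, 0.766, 0.01], [0.766, -0.643, -0.005], [0.002, 0.011, -1.0]]
contact_force: [1.1, -0.3, -1.9]
width: 0.0559
grasp [ 0.5589 -0.2593  0.2295] slide [ 0.3904 -0.3162  0.007 ] spin -0.699 ->q6 23.2 q6 now 12.3 F [ 1.1 -0.3 -1.9] w 0.0559 t 13.25
```

```bash
python3 -m jog '[{"slide":[0.02,-0.016,0],"spin":-0.1,"jaw":1},{"slide":[0.39,-0.316,0],"spin":-0.7,"jaw":1},{"slide":[0.39,-0.316,0],"spin":-0.7,"jaw":1},{"slide":[0.39,-0.316,0],"spin":-0.7,"jaw":1},{"slide":[0.39,-0.316,0],"spin":-0.7,"jaw":1},{"slide":[0.39,-0.316,0],"spin":-0.7,"jaw":1},{"slide":[0.39,-0.316,0],"spin":-0.7,"jaw":1},{"slide":[0.39,-0.316,0],"spin":-0.7,"jaw":1},{"slide":[0.39,-0.316,0],"spin":-0.7,"jaw":1},{"slide":[0.39,-0.316,0],"spin":-0.7,"jaw":1}]' 40
python3 - <<'E'
from h import *
goto((.568,.243,.22),0)
E
```

```text
time: 14.25
eef_pos: [0.5641, 0.2198, 0.3775]
eef_rot: [[-0.001, 1.0, 0.001], [1.0, 0.001, 0.0], [0.0, 0.001, -1.0]]
contact_force: [0.7, -0.5, -1.2]
width: 0.0561
grasp [0.5642 0.2198 0.2228] slide [0.0232 0.0038 0.0028] spin 0.001 ->q6 23.2 q6 now 18.4 F [ 0.7 -0.5 -1.2] w 0.0561 t 14.25
```

```bash
python3 -m jog '[{"slide":[0.019,0.003,0],"spin":0,"jaw":1},{"slide":[0.019,0.003,0.01],"spin":0,"jaw":1},{"slide":[0.019,0.003,0.05],"spin":0,"jaw":1},{"slide":[0.019,0.003,0.095],"spin":0,"jaw":1},{"slide":[0.019,0.003,0.095],"spin":0,"jaw":1},{"slide":[0.019,0.003,0.095],"spin":0,"jaw":0.1},{"slide":[0.019,0.003,0.095],"spin":0,"jaw":0.1},{"slide":[0.019,0.003,0.095],"spin":0,"jaw":0.1},{"slide":[0.019,0.003,0.04],"spin":0,"jaw":0.1},{"slide":[0.019,0.003,0],"spin":0,"jaw":0.1}]' 40
python3 - <<'E'
from h import *
goto((.4455,-.171,.12),-0.70)
goto((.4375,-.0798,.12),-0.70)
goto((.4375,-.0798,.12),0)
E
```

```text
time: 15.25
eef_pos: [0.5674, 0.2364, 0.379]
eef_rot: [[-0.001, 1.0, 0.0], [1.0, 0.001, -0.0], [-0.0, 0.0, -1.0]]
contact_force: [0.9, -1.0, 0.9]
width: 0.077
grasp [0.5674 0.2364 0.2243] slide [-0.4073 -0.1223  0.1043] spin 0.701 ->q6 19.1 q6 now 19.7 F [ 0.9 -1.   0.9] w 0.077 t 15.25
grasp [0.5674 0.2364 0.2243] slide [-0.3161 -0.1302  0.1043] spin 0.701 ->q6 29.8 q6 now 19.7 F [ 0.9 -1.   0.9] w 0.077 t 15.25
grasp [0.5674 0.2364 0.2243] slide [-0.3161 -0.1302  0.1043] spin 0.001 ->q6 -10.3 q6 now 19.7 F [ 0.9 -1.   0.9] w 0.077 t 15.25
```

```bash
python3 -m jog '[{"slide":[-0.316,-0.129,0],"spin":0.7,"jaw":0},{"slide":[-0.316,-0.129,0],"spin":0.7,"jaw":0},{"slide":[-0.316,-0.129,0],"spin":0.7,"jaw":0},{"slide":[-0.316,-0.129,0],"spin":0.7,"jaw":0},{"slide":[-0.316,-0.129,0],"spin":0.7,"jaw":0},{"slide":[-0.316,-0.129,0.02],"spin":0.7,"jaw":0},{"slide":[-0.316,-0.129,0.06],"spin":0.7,"jaw":0},{"slide":[-0.316,-0.129,0.10],"spin":0.7,"jaw":0},{"slide":[-0.316,-0.129,0.13],"spin":0.7,"jaw":0},{"slide":[-0.316,-0.129,0.13],"spin":0.7,"jaw":0}]' 40; python3 -m jog '[{"slide":[0,0,0],"spin":0,"jaw":0},{"slide":[0,0,0],"spin":0,"jaw":0}]' 40
python3 - <<'E'
from h import *
goto((.4375,-.0798,.031),-0.70)
c=cap("side"); crop(c,190,90,370,384,2.7,"s7")
E
```

```text
time: 16.25
eef_pos: [0.4379, -0.0799, 0.245]
eef_rot: [[0.644, 0.765, -0.004], [0.765, -0.644, 0.001], [-0.002, -0.003, -1.0]]
contact_force: [0.5, -0.5, 0.6]
width: 0.0858
time: 16.45
eef_pos: [0.4399, -0.0795, 0.2487]
eef_rot: [[0.643, 0.766, 0.003], [0.766, -0.643, -0.001], [0.001, 0.003, -1.0]]
contact_force: [0.8, 0.4, -0.2]
width: 0.0855
grasp [ 0.4404 -0.0796  0.094 ] slide [-0.0021 -0.0023  0.063 ] spin 0.002 ->q6 29.8 q6 now 25.9 F [ 0.8  0.4 -0.2] w 0.0855 t 16.45
```

View pics/s7.png

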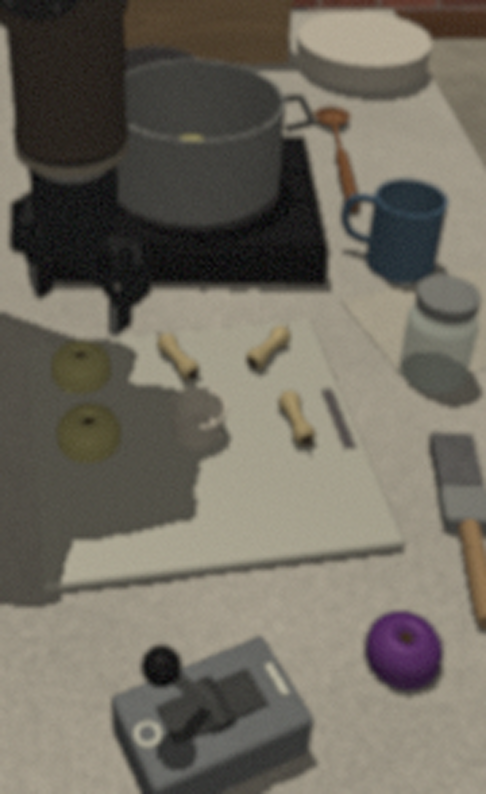

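```bash
python3 -m jog '[{"slide":[-0.002,-0.002,0.03],"spin":0,"jaw":0},{"slide":[-0.002,-0.002,0.062],"spin":0,"jaw":0},{"slide":[-0.002,-0.002,0.062],"spin":0,"jaw":0},{"slide":[-0.002,-0.002,0.062],"spin":0,"jaw":0.5},{"slide":[-0.002,-0.002,0.062],"spin":0,"jaw":1},{"slide":[-0.002,-0.002,0.062],"spin":0,"jaw":1},{"slide":[-0.002,-0.002,0.062],"spin":0,"jaw":1},{"slide":[-0.002,-0.002,0.062],"spin":0,"jaw":1}]' 40;  python3 -m jog '[{"slide":[0,0,-0.02],"spin":0,"jaw":1},{"slide":[0,0,-0.05],"spin":0,"jaw":1},{"slide":[0,0,-0.1],"spin":0,"jaw":1},{"slide":[0,0,-0.15],"spin":0,"jaw":1},{"slide":[0,0,-0.19],"spin":0,"jaw":1},{"slide":[0,0,-0.19],"spin":0,"jaw":1}]' 40;python3 - <<'E'
from h import *
goto((.533,.203,.22),1.57)
goto((.533,.203,.22),0)
E
```

```text
time: 17.3
eef_pos: [0.4367, -0.0798, 0.1866]
eef_rot: [[0.643, 0.765, 0.003], [0.765, -0.643, -0.001], [0.001, 0.003, -1.0]]
contact_force: [-0.4, 1.9, 11.7]
width: 0.0561
time: 17.9
eef_pos: [0.4372, -0.08, 0.3812]
eef_rot: [[0.643, 0.766, 0.01], [0.766, -0.643, -0.003], [0.005, 0.01, -1.0]]
contact_force: [0.5, -0.3, -1.5]
width: 0.0561
grasp [ 0.4388 -0.0804  0.2265] slide [ 0.2775 -0.1102  0.0067] spin -2.269 ->q6 -69.1 q6 now 25.8 F [ 0.5 -0.3 -1.5] w 0.0561 t 17.9
grasp [ 0.4388 -0.0804  0.2265] slide [ 0.2775 -0.1102  0.0067] spin -0.699 ->q6 20.8 q6 now 25.8 F [ 0.5 -0.3 -1.5] w 0.0561 t 17.9
```

```bash
python3 -m jog '[{"slide":[0.02,-0.008,0],"spin":0.1,"jaw":1},{"slide":[0.278,-0.11,0],"spin":0.87,"jaw":1},{"slide":[0.278,-0.11,0],"spin":0.87,"jaw":1},{"slide":[0.278,-0.11,0],"spin":0.87,"jaw":1},{"slide":[0.278,-0.11,0],"spin":0.87,"jaw":1},{"slide":[0.278,-0.11,0],"spin":0.87,"jaw":1},{"slide":[0.278,-0.11,0],"spin":0.87,"jaw":1},{"slide":[0.278,-0.11,0],"spin":0.87,"jaw":1},{"slide":[0.278,-0.11,0],"spin":0.87,"jaw":1},{"slide":[0.278,-0.11,0],"spin":0.87,"jaw":1}]' 40
python3 - <<'E'
from h import *
goto((.533,.203,.125),1.57)
E
```

```text
time: 18.9
eef_pos: [0.5301, 0.2033, 0.3749]
eef_rot: [[1.0, 0.004, -0.0], [0.004, -1.0, -0.0], [-0.0, 0.0, -1.0]]
contact_force: [-0.7, 0.1, -0.3]
width: 0.0561
grasp [0.53   0.2033 0.2202] slide [0.003  0.0002 0.0952] spin -3.137 ->q6 -69.1 q6 now 107.7 F [-0.7  0.1 -0.3] w 0.0561 t 18.9
```

```bash
python3 -m jog '[{"slide":[0.003,0,0.04],"spin":0,"jaw":1},{"slide":[0.003,0,0.08],"spin":0,"jaw":1},{"slide":[0.003,0,0.09],"spin":0,"jaw":1},{"slide":[0.003,0,0.09],"spin":0,"jaw":1},{"slide":[0.003,0,0.09],"spin":0,"jaw":0.1},{"slide":[0.003,0,0.09],"spin":0,"jaw":0.1},{"slide":[0.003,0,0.09],"spin":0,"jaw":0.1},{"slide":[0.003,0,0.04],"spin":0,"jaw":0.1},{"slide":[0.003,0,0],"spin":0,"jaw":0.1},{"slide":[0.003,0,0],"spin":0,"jaw":0.1}]' 40
python3 - <<'E'
from h import *
goto((.4455,-.171,.12),-0.70)
E
```

```text
time: 19.9
eef_pos: [0.5352, 0.2044, 0.3808]
eef_rot: [[1.0, 0.002, 0.009], [0.002, -1.0, 0.003], [0.009, -0.003, -1.0]]
contact_force: [0.2, -0.0, -0.2]
width: 0.0769
grasp [0.5366 0.2048 0.2261] slide [-0.0928  0.3759  0.1043] spin -0.869 ->q6 19.1 q6 now 107.8 F [ 0.2 -0.  -0.2] w 0.0769 t 19.9
```

```bash
python3 -m jog '[{"slide":[-0.091,0.376,0],"spin":-0.87,"jaw":0},{"slide":[-0.091,0.376,0],"spin":-0.87,"jaw":0},{"slide":[-0.091,0.376,0],"spin":-0.87,"jaw":0},{"slide":[-0.091,0.376,0],"spin":-0.87,"jaw":0},{"slide":[-0.091,0.376,0],"spin":-0.87,"jaw":0},{"slide":[-0.091,0.376,0],"spin":-0.87,"jaw":0},{"slide":[-0.091,0.376,0.03],"spin":-0.87,"jaw":0},{"slide":[-0.091,0.376,0.07],"spin":-0.87,"jaw":0},{"slide":[-0.091,0.376,0.11],"spin":-0.87,"jaw":0},{"slide":[-0.091,0.376,0.13],"spin":-0.87,"jaw":0}]' 40; python3 -m jog '[{"slide":[0,0,0],"spin":0,"jaw":0},{"slide":[0,0,0],"spin":0,"jaw":0},{"slide":[0,0,0],"spin":0,"jaw":0}]' 40
python3 - <<'E'
from h import *
goto((.4455,-.171,.031),-0.70)
c=cap("side"); crop(c,190,90,370,384,2.7,"s8")
E
```

```text
time: 20.9
eef_pos: [0.4432, -0.1744, 0.2445]
eef_rot: [[0.645, 0.764, 0.003], [0.764, -0.645, -0.002], [0.001, 0.003, -1.0]]
contact_force: [0.4, -0.5, -0.6]
width: 0.0855
time: 21.2
eef_pos: [0.4443, -0.172, 0.2465]
eef_rot: [[0.643, 0.766, 0.002], [0.766, -0.643, -0.001], [0.001, 0.002, -1.0]]
contact_force: [0.1, 0.2, 0.5]
width: 0.0851
grasp [ 0.4446 -0.1722  0.0918] slide [ 0.0014 -0.0002  0.0608] spin 0.002 ->q6 19.1 q6 now 15.2 F [0.1 0.2 0.5] w 0.0851 t 21.2
```

View pics/s8.png

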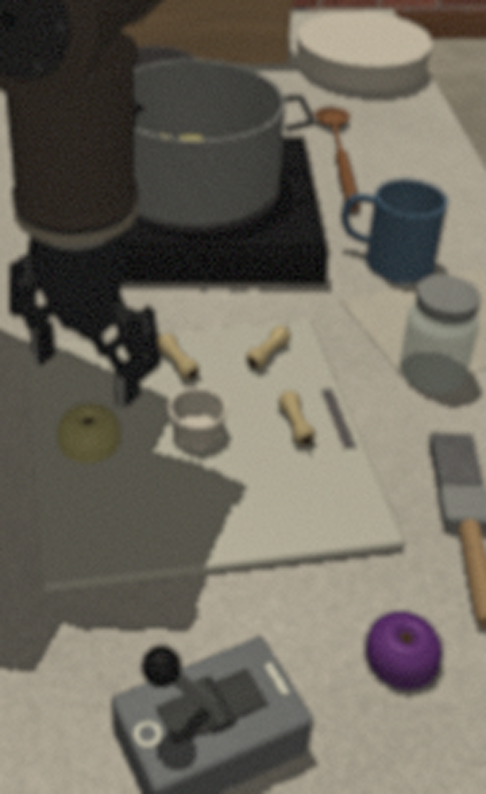

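```bash
python3 -m jog '[{"slide":[0.001,0,0.03],"spin":0,"jaw":0},{"slide":[0.001,0,0.06],"spin":0,"jaw":0},{"slide":[0.001,0,0.06],"spin":0,"jaw":0},{"slide":[0.001,0,0.06],"spin":0,"jaw":0.5},{"slide":[0.001,0,0.06],"spin":0,"jaw":1},{"slide":[0.001,0,0.06],"spin":0,"jaw":1},{"slide":[0.001,0,0.06],"spin":0,"jaw":1},{"slide":[0.001,0,0.06],"spin":0,"jaw":1}]' 40;  python3 -m jog '[{"slide":[0,0,-0.02],"spin":0,"jaw":1},{"slide":[0,0,-0.05],"spin":0,"jaw":1},{"slide":[0,0,-0.1],"spin":0,"jaw":1},{"slide":[0,0,-0.15],"spin":0,"jaw":1},{"slide":[0,0,-0.19],"spin":0,"jaw":1},{"slide":[0,0,-0.19],"spin":0,"jaw":1}]' 40;python3 - <<'E'
from h import *
goto((.603,.203,.22),1.57)
t=cap("top");crop(t,105,130,250,250,5,"t9")
E
```

```text
time: 22.05
eef_pos: [0.4447, -0.1716, 0.1869]
eef_rot: [[0.643, 0.765, 0.003], [0.765, -0.643, -0.001], [0.001, 0.003, -1.0]]
contact_force: [-0.9, 4.4, 18.7]
width: 0.0559
time: 22.65
eef_pos: [0.4452, -0.172, 0.3813]
eef_rot: [[0.643, 0.766, 0.01], [0.766, -0.643, -0.004], [0.003, 0.01, -1.0]]
contact_force: [0.3, -0.5, -1.8]
width: 0.0564
grasp [ 0.4466 -0.1727  0.2266] slide [ 0.3882 -0.1221  0.0065] spin -2.269 ->q6 -71.3 q6 now 15.3 F [ 0.3 -0.5 -1.8] w 0.0564 t 22.65
```

View pics/t9.png

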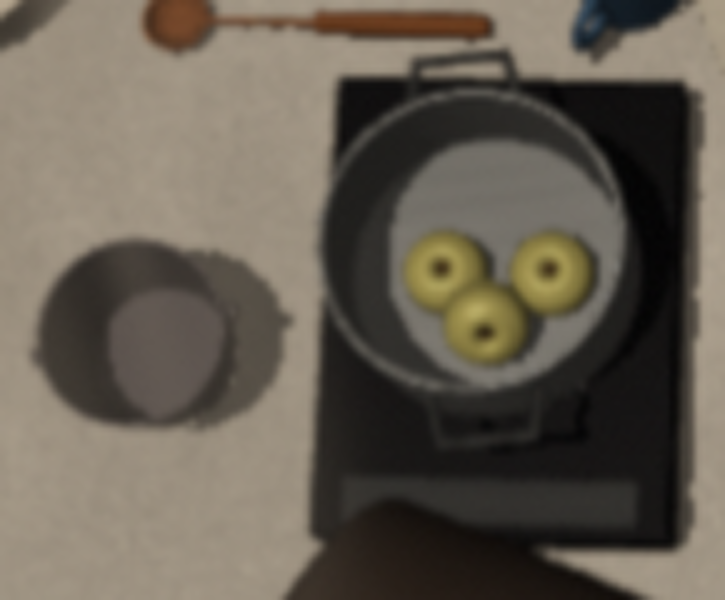

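```bash
python3 -m jog '[{"slide":[0.02,-0.007,0],"spin":0.1,"jaw":1},{"slide":[0.388,-0.122,0],"spin":0.87,"jaw":1},{"slide":[0.388,-0.122,0],"spin":0.87,"jaw":1},{"slide":[0.388,-0.122,0],"spin":0.87,"jaw":1},{"slide":[0.388,-0.122,0],"spin":0.87,"jaw":1},{"slide":[0.388,-0.122,0],"spin":0.87,"jaw":1},{"slide":[0.388,-0.122,0],"spin":0.87,"jaw":1},{"slide":[0.388,-0.122,0],"spin":0.87,"jaw":1},{"slide":[0.388,-0.122,0],"spin":0.87,"jaw":1},{"slide":[0.388,-0.122,0],"spin":0.87,"jaw":1}]' 40
python3 - <<'E'
from h import *
goto((.603,.203,.125),1.57)
E
```

```text
time: 23.7
eef_pos: [0.6008, 0.2076, 0.3741]
eef_rot: [[1.0, 0.004, -0.0], [0.004, -1.0, 0.001], [-0.0, -0.001, -1.0]]
contact_force: [0.1, -0.4, 0.1]
width: 0.0566
grasp [0.6008 0.2077 0.2194] slide [0.0022 0.0047 0.0944] spin -3.137 ->q6 -71.3 q6 now 106.1 F [ 0.1 -0.4  0.1] w 0.0566 t 23.7
```

```bash
python3 -m jog '[{"slide":[0.003,0.004,0.04],"spin":0,"jaw":1},{"slide":[0.003,0.004,0.08],"spin":0,"jaw":1},{"slide":[0.003,0.004,0.09],"spin":0,"jaw":1},{"slide":[0.003,0.004,0.09],"spin":0,"jaw":1},{"slide":[0.003,0.004,0.09],"spin":0,"jaw":0.1},{"slide":[0.003,0.004,0.09],"spin":0,"jaw":0.1},{"slide":[0.003,0.004,0.09],"spin":0,"jaw":0.1},{"slide":[0.003,0.004,0.04],"spin":0,"jaw":0.1},{"slide":[0.003,0.004,0],"spin":0,"jaw":0.1},{"slide":[0.003,0.004,0],"spin":0,"jaw":0.1}]' 40
python3 - <<'E'
from h import *
# cores: x direction yaw -> jaw yaw = +pi/2
goto((.5328,-.0689,.15),-1.166+1.571)
goto((.6228,-.0603,.15),-2.27+1.571)
goto((.636,-.1603,.15),-1.449+1.571)
c=cap("side"); crop(c,190,90,370,384,2.7,"s10")
E
```

```text
time: 24.7
eef_pos: [0.6049, 0.2004, 0.3815]
eef_rot: [[1.0, 0.002, 0.009], [0.002, -1.0, 0.003], [0.009, -0.003, -1.0]]
contact_force: [0.5, -0.3, 0.8]
width: 0.0769
grasp [0.6064 0.2008 0.2268] slide [-0.0748  0.2697  0.0754] spin -1.974 ->q6 -30.6 q6 now 105.5 F [ 0.5 -0.3  0.8] w 0.0769 t 24.7
grasp [0.6064 0.2008 0.2268] slide [0.0152 0.2613 0.0763] spin -0.87 ->q6 34.5 q6 now 105.5 F [ 0.5 -0.3  0.8] w 0.0769 t 24.7
grasp [0.6064 0.2008 0.2268] slide [0.0283 0.3613 0.0761] spin -1.691 ->q6 -21.1 q6 now 105.5 F [ 0.5 -0.3  0.8] w 0.0769 t 24.7
```

View pics/s10.png

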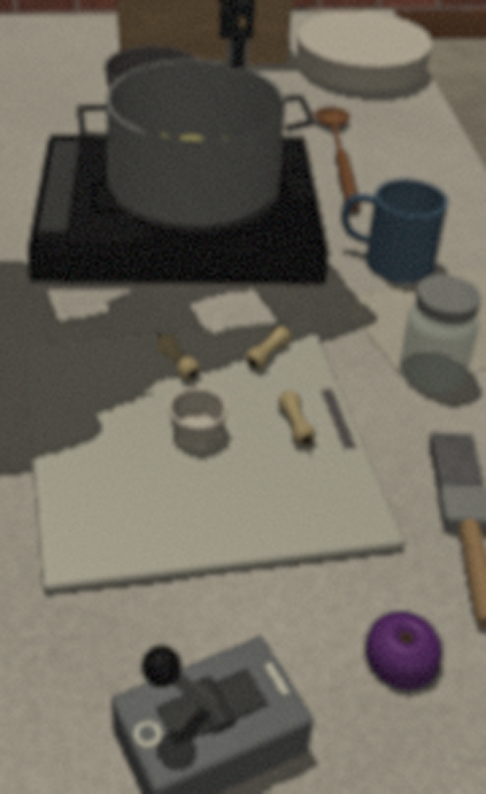

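```bash
python3 - <<'E'
from h import *
t=cap("top"); print("jar",atz(t,283,119,.1),"hob corner",atz(t,243,237,.055),atz(t,243,147,.055))
E
python3 -m jog '[{"slide":[0.016,0.261,0],"spin":-0.87,"jaw":0.4},{"slide":[0.016,0.261,0],"spin":-0.87,"jaw":0.4},{"slide":[0.016,0.261,0],"spin":-0.87,"jaw":0.4},{"slide":[0.016,0.261,0],"spin":-0.87,"jaw":0.4},{"slide":[0.016,0.261,0],"spin":-0.87,"jaw":0.4},{"slide":[0.016,0.261,0.04],"spin":-0.87,"jaw":0.4},{"slide":[0.016,0.261,0.08],"spin":-0.87,"jaw":0.4},{"slide":[0.016,0.261,0.11],"spin":-0.87,"jaw":0.4},{"slide":[0.016,0.261,0.11],"spin":-0.87,"jaw":0.4},{"slide":[0.016,0.261,0.11],"spin":-0.87,"jaw":0.4}]' 40
python3 - <<'E'
from h import *
goto((.6228,-.0603,.032),-.7)
c=cap("side"); crop(c,220,180,370,290,5,"s11")
E
```

```text
jar [ 0.77897145 -0.07804948  0.1       ] hob corner [0.38259344 0.0744467  0.055     ] [0.69791086 0.0645971  0.055     ]
time: 25.8
eef_pos: [0.6197, -0.0609, 0.2646]
eef_rot: [[0.644, 0.765, -0.002], [0.765, -0.644, 0.0], [-0.001, -0.001, -1.0]]
contact_force: [-0.4, -0.1, 0.8]
width: 0.0512
grasp [ 0.6194 -0.0609  0.1099] slide [0.0027 0.0023 0.0779] spin 0.001 ->q6 34.6 q6 now 31.7 F [-0.4 -0.1  0.8] w 0.0512 t 25.8
```

View pics/s11.png

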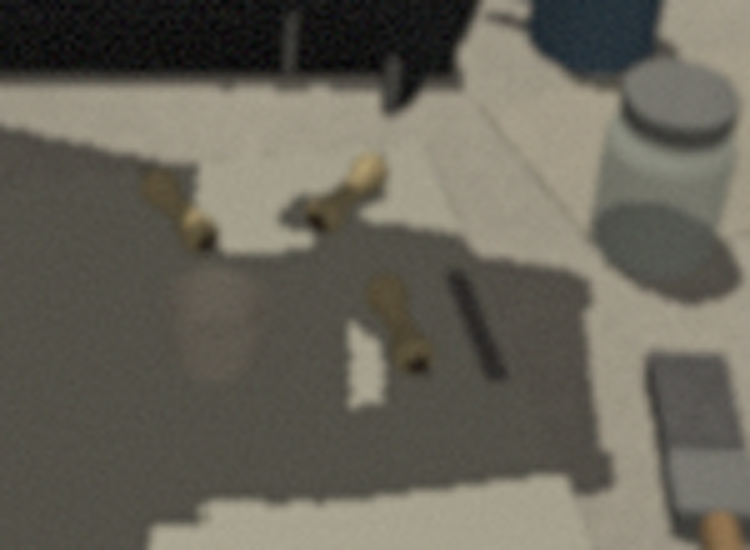

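```bash
python3 -m jog '[{"slide":[0.002,0.001,0.03],"spin":0,"jaw":0.4},{"slide":[0.002,0.001,0.06],"spin":0,"jaw":0.4},{"slide":[0.002,0.001,0.078],"spin":0,"jaw":0.4},{"slide":[0.002,0.001,0.078],"spin":0,"jaw":0.4},{"slide":[0.002,0.001,0.078],"spin":0,"jaw":0.7},{"slide":[0.002,0.001,0.078],"spin":0,"jaw":1},{"slide":[0.002,0.001,0.078],"spin":0,"jaw":1},{"slide":[0.002,0.001,0.078],"spin":0,"jaw":1},{"slide":[0.002,0.001,0.078],"spin":0,"jaw":1}]' 40; python3 -m jog '[{"slide":[0,0,-0.02],"spin":0,"jaw":1},{"slide":[0,0,-0.05],"spin":0,"jaw":1},{"slide":[0,0,-0.1],"spin":0,"jaw":1},{"slide":[0,0,-0.15],"spin":0,"jaw":1},{"slide":[0,0,-0.19],"spin":0,"jaw":1},{"slide":[0,0,-0.19],"spin":0,"jaw":1}]' 40
python3 - <<'E'
from h import *
goto((.530,.448,.22),0)
goto((.530,.448,.22),1.57)
E
```

```text
time: 26.75
eef_pos: [0.6226, -0.0602, 0.1886]
eef_rot: [[0.644, 0.765, 0.003], [0.765, -0.644, -0.0], [0.002, 0.002, -1.0]]
contact_force: [-0.8, 1.5, 10.5]
width: 0.0127
time: 27.35
eef_pos: [0.6233, -0.0603, 0.3841]
eef_rot: [[0.643, 0.765, 0.01], [0.766, -0.643, -0.002], [0.006, 0.009, -1.0]]
contact_force: [-0.2, -0.4, -0.6]
width: 0.013
grasp [ 0.6249 -0.0605  0.2294] slide [ 0.3282 -0.3999  0.0076] spin -0.699 ->q6 40.2 q6 now 31.7 F [-0.2 -0.4 -0.6] w 0.013 t 27.35
grasp [ 0.6249 -0.0605  0.2294] slide [ 0.3282 -0.3999  0.0076] spin -2.269 ->q6 -49.7 q6 now 31.7 F [-0.2 -0.4 -0.6] w 0.013 t 27.35
```

```bash
python3 -m jog '[{"slide":[0.006,-0.03,0],"spin":0,"jaw":1},{"slide":[0.064,-0.328,0],"spin":0,"jaw":1},{"slide":[0.064,-0.328,0],"spin":0,"jaw":1},{"slide":[0.064,-0.328,0],"spin":0,"jaw":1},{"slide":[0.064,-0.328,0],"spin":0,"jaw":1},{"slide":[0.064,-0.328,0],"spin":0,"jaw":1},{"slide":[0.064,-0.328,0],"spin":0,"jaw":1},{"slide":[0.064,-0.328,0],"spin":0,"jaw":1},{"slide":[0.328,-0.4,0],"spin":0,"jaw":1},{"slide":[0.328,-0.4,0],"spin":0,"jaw":1}]' 40
python3 - <<'E'
from h import *
goto((.530,.448,.22))
E
```

```text
time: 28.35
eef_pos: [0.4539, 0.2916, 0.3777]
eef_rot: [[0.644, 0.765, 0.001], [0.765, -0.644, 0.001], [0.001, 0.001, -1.0]]
contact_force: [1.1, -1.0, 0.3]
width: 0.013
grasp [0.4542 0.2917 0.223 ] slide [ 0.1684 -0.0426  0.0032] spin None ->q6 None q6 now 69.6 F [ 1.1 -1.   0.3] w 0.013 t 28.35
```

```bash
python3 -m jog '[{"slide":[0.163,-0.042,0],"spin":0,"jaw":1},{"slide":[0.163,-0.042,0],"spin":0,"jaw":1},{"slide":[0.163,-0.042,0],"spin":0,"jaw":1},{"slide":[0.163,-0.042,0],"spin":0,"jaw":1},{"slide":[0.163,-0.042,0.0],"spin":0,"jaw":1},{"slide":[0.163,-0.042,0],"spin":0,"jaw":1}]' 40
python3 - <<'E'
from h import *
goto((.530,.448,.11))
c=cap("side"); crop(c,190,40,340,200,4,"p12")
E
```

```text
time: 28.95
eef_pos: [0.5265, 0.442, 0.3765]
eef_rot: [[0.643, 0.766, -0.0], [0.766, -0.643, -0.001], [-0.001, 0.0, -1.0]]
contact_force: [0.5, 0.9, -0.8]
width: 0.013
grasp [0.5264 0.442  0.2218] slide [ 0.007  -0.0012  0.1118] spin None ->q6 None q6 now 77.5 F [ 0.5  0.9 -0.8] w 0.013 t 28.95
```

View pics/p12.png

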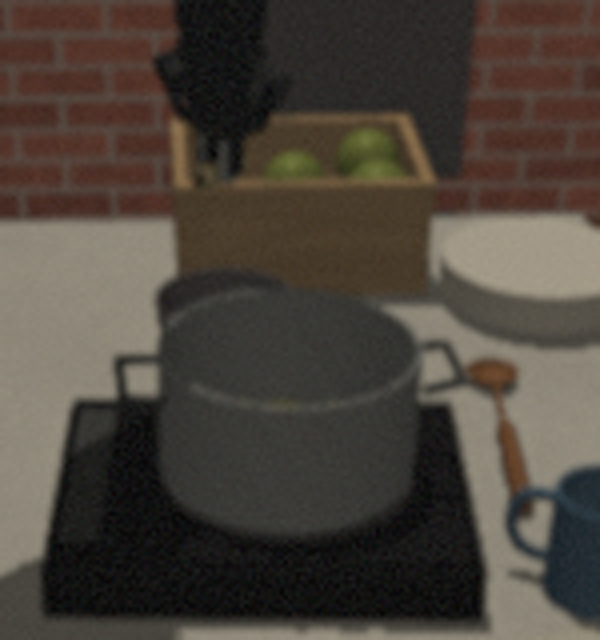

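```bash
python3 -m jog '[{"slide":[0.005,0,0.04],"spin":0,"jaw":1},{"slide":[0.005,0,0.08],"spin":0,"jaw":1},{"slide":[0.005,0,0.11],"spin":0,"jaw":1},{"slide":[0.005,0,0.11],"spin":0,"jaw":1},{"slide":[0.005,0,0.11],"spin":0,"jaw":0.5},{"slide":[0.005,0,0.11],"spin":0,"jaw":0.5},{"slide":[0.005,0,0.11],"spin":0,"jaw":0.5},{"slide":[0.005,0,0.06],"spin":0,"jaw":0.5},{"slide":[0.005,0,0.01],"spin":0,"jaw":0.5},{"slide":[0.005,0,0],"spin":0,"jaw":0.5}]' 40
python3 - <<'E'
from h import *
goto((.42,.2,.22),.4)
goto((.5328,-.0689,.15),.405)
E
```

```text
time: 30.0
eef_pos: [0.531, 0.4472, 0.3844]
eef_rot: [[0.643, 0.766, 0.008], [0.766, -0.643, 0.006], [0.01, 0.002, -1.0]]
contact_force: [1.2, 0.8, 0.7]
width: 0.0429
grasp [0.5322 0.4482 0.2297] slide [-0.2623  0.0737  0.0073] spin -1.099 ->q6 2.5 q6 now 77.6 F [1.2 0.8 0.7] w 0.0429 t 30.0
grasp [0.5322 0.4482 0.2297] slide [-0.3963  0.3329  0.0765] spin -1.104 ->q6 -30.6 q6 now 77.6 F [1.2 0.8 0.7] w 0.0429 t 30.0
```

```bash
python3 -m jog '[{"slide":[-0.396,0.333,0],"spin":-1.1,"jaw":0.4},{"slide":[-0.396,0.333,0],"spin":-1.1,"jaw":0.4},{"slide":[-0.396,0.333,0],"spin":-1.1,"jaw":0.4},{"slide":[-0.396,0.333,0],"spin":-1.1,"jaw":0.4},{"slide":[-0.396,0.333,0],"spin":-1.1,"jaw":0.4},{"slide":[-0.396,0.333,0],"spin":-1.1,"jaw":0.4},{"slide":[-0.396,0.333,0],"spin":-1.1,"jaw":0.4},{"slide":[-0.396,0.333,0],"spin":-1.1,"jaw":0.4},{"slide":[-0.396,0.333,0.02],"spin":-1.1,"jaw":0.4},{"slide":[-0.396,0.333,0.06],"spin":-1.1,"jaw":0.4}]' 40
python3 - <<'E'
from h import *
goto((.5328,-.0689,.09),.405)
t=cap("top"); crop(t,105,130,365,250,3,"t13")
E
```

```text
time: 31.0
eef_pos: [0.5308, -0.0262, 0.347]
eef_rot: [[-0.391, 0.921, 0.006], [0.921, 0.391, -0.001], [-0.003, 0.006, -1.0]]
contact_force: [0.9, 0.3, -0.8]
width: 0.0512
grasp [ 0.5318 -0.0264  0.1923] slide [-0.0392 -0.0163  0.1023] spin -0.004 ->q6 -30.6 q6 now -29.1 F [ 0.9  0.3 -0.8] w 0.0512 t 31.0
```

View pics/t13.png

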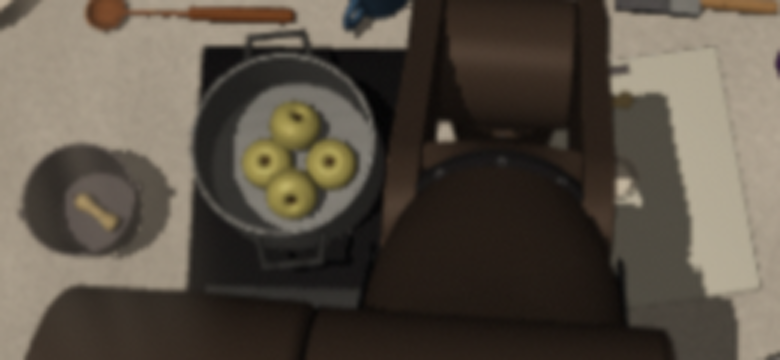

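Four halves are in the pot and one core is in the tub. Next is core 2.

```bash
python3 -m jog '[{"slide":[-0.036,-0.016,0],"spin":0,"jaw":0.4},{"slide":[-0.036,-0.016,0.04],"spin":0,"jaw":0.4},{"slide":[-0.036,-0.016,0.08],"spin":0,"jaw":0.4},{"slide":[-0.036,-0.016,0.08],"spin":0,"jaw":0.4},{"slide":[-0.036,-0.016,0.08],"spin":0,"jaw":0.4}]' 40
python3 - <<'E'
from h import *
goto((.5328,-.0689,.032),.405)
c=cap("side"); crop(c,190,180,340,290,5,"s14")
E
```

```text
time: 31.55
eef_pos: [0.5296, -0.0633, 0.2651]
eef_rot: [[-0.39, 0.921, -0.001], [0.921, 0.39, 0.0], [0.0, -0.0, -1.0]]
contact_force: [1.0, -0.6, 0.3]
width: 0.0514
grasp [ 0.5295 -0.0633  0.1104] slide [-0.0065  0.0008  0.0784] spin -0.004 ->q6 -30.6 q6 now -33.1 F [ 1.  -0.6  0.3] w 0.0514 t 31.55
```

View pics/s14.png

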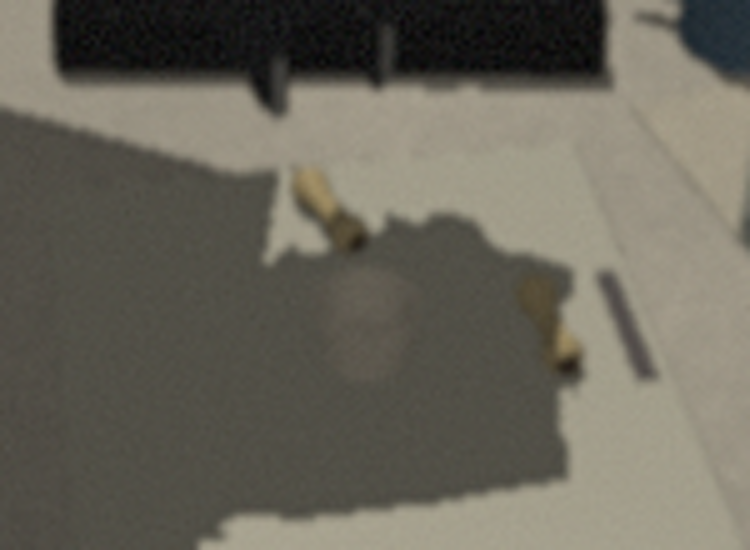

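```bash
python3 -m jog '[{"slide":[-0.005,0.001,0.03],"spin":0,"jaw":0.4},{"slide":[-0.005,0.001,0.06],"spin":0,"jaw":0.4},{"slide":[-0.005,0.001,0.078],"spin":0,"jaw":0.4},{"slide":[-0.005,0.001,0.078],"spin":0,"jaw":0.4},{"slide":[-0.005,0.001,0.078],"spin":0,"jaw":0.7},{"slide":[-0.005,0.001,0.078],"spin":0,"jaw":1},{"slide":[-0.005,0.001,0.078],"spin":0,"jaw":1},{"slide":[-0.005,0.001,0.078],"spin":0,"jaw":1},{"slide":[-0.005,0.001,0.078],"spin":0,"jaw":1}]' 40; python3 -m jog '[{"slide":[0,0,-0.02],"spin":0,"jaw":1},{"slide":[0,0,-0.05],"spin":0,"jaw":1},{"slide":[0,0,-0.1],"spin":0,"jaw":1},{"slide":[0,0,-0.15],"spin":0,"jaw":1},{"slide":[0,0,-0.19],"spin":0,"jaw":1},{"slide":[0,0,-0.19],"spin":0,"jaw":1}]' 40
python3 - <<'E'
from h import *
goto((.415,.2,.22))
goto((.530,.448,.22))
E
```

```text
time: 32.5
eef_pos: [0.5331, -0.0676, 0.1882]
eef_rot: [[-0.391, 0.921, 0.003], [0.921, 0.391, -0.001], [-0.002, 0.002, -1.0]]
contact_force: [-1.5, 2.1, 15.1]
width: 0.0131
time: 33.1
eef_pos: [0.5337, -0.0678, 0.3829]
eef_rot: [[-0.39, 0.921, 0.01], [0.921, 0.39, -0.002], [-0.006, 0.008, -1.0]]
contact_force: [0.4, 0.1, -0.8]
width: 0.0128
grasp [ 0.5352 -0.068   0.2282] slide [ 0.2937 -0.006   0.0065] spin None ->q6 None q6 now -33.4 F [ 0.4  0.1 -0.8] w 0.0128 t 33.1
grasp [ 0.5352 -0.068   0.2282] slide [0.4771 0.1967 0.0072] spin None ->q6 None q6 now -33.4 F [ 0.4  0.1 -0.8] w 0.0128 t 33.1
```

```bash
python3 -m jog '[{"slide":[0.03,0,0],"spin":0,"jaw":1},{"slide":[0.293,-0.006,0],"spin":0,"jaw":1},{"slide":[0.293,-0.006,0],"spin":0,"jaw":1},{"slide":[0.293,-0.006,0],"spin":0,"jaw":1},{"slide":[0.293,-0.006,0],"spin":0,"jaw":1},{"slide":[0.293,-0.006,0],"spin":0,"jaw":1},{"slide":[0.293,-0.006,0],"spin":0,"jaw":1},{"slide":[0.477,0.197,0],"spin":0,"jaw":1},{"slide":[0.477,0.197,0],"spin":0,"jaw":1},{"slide":[0.477,0.197,0],"spin":0,"jaw":1}]' 40
python3 - <<'E'
from h import *
goto((.530,.448,.22))
E
```

```text
time: 34.1
eef_pos: [0.4759, 0.3376, 0.3771]
eef_rot: [[-0.39, 0.921, 0.001], [0.921, 0.39, 0.0], [-0.0, 0.001, -1.0]]
contact_force: [1.4, -0.6, -0.2]
width: 0.013
grasp [0.4761 0.3376 0.2224] slide [0.0806 0.0928 0.0025] spin None ->q6 None q6 now 9.4 F [ 1.4 -0.6 -0.2] w 0.013 t 34.1
```

```bash
python3 -m jog '[{"slide":[0.077,0.09,0],"spin":0,"jaw":1},{"slide":[0.077,0.09,0],"spin":0,"jaw":1},{"slide":[0.077,0.09,0],"spin":0,"jaw":1},{"slide":[0.077,0.09,0.03],"spin":0,"jaw":1},{"slide":[0.077,0.09,0.05],"spin":0,"jaw":1}]' 40
python3 - <<'E'
from h import *
goto((.530,.448,.11))
E
```

```text
time: 34.6
eef_pos: [0.5283, 0.4422, 0.3253]
eef_rot: [[-0.391, 0.92, 0.0], [0.92, 0.391, -0.0], [-0.0, -0.0, -1.0]]
contact_force: [-0.5, -0.4, -1.4]
width: 0.0131
grasp [0.5283 0.4422 0.1706] slide [0.0047 0.0038 0.0606] spin None ->q6 None q6 now 14.4 F [-0.5 -0.4 -1.4] w 0.0131 t 34.6
```

```bash
python3 -m jog '[{"slide":[0.003,0.002,0.03],"spin":0,"jaw":1},{"slide":[0.003,0.002,0.06],"spin":0,"jaw":1},{"slide":[0.003,0.002,0.06],"spin":0,"jaw":1},{"slide":[0.003,0.002,0.06],"spin":0,"jaw":0.5},{"slide":[0.003,0.002,0.06],"spin":0,"jaw":0.5},{"slide":[0.003,0.002,0.06],"spin":0,"jaw":0.5},{"slide":[0.003,0.002,0.01],"spin":0,"jaw":0.5},{"slide":[0.003,0.002,-0.04],"spin":0,"jaw":0.5},{"slide":[0.003,0.002,-0.06],"spin":0,"jaw":0.5},{"slide":[0.003,0.002,-0.06],"spin":0,"jaw":0.5}]' 40
python3 - <<'E'
from h import *
goto((.636,-.1603,.15),.122)
c=cap("side"); crop(c,190,180,340,290,5,"s15")
E
```

```text
time: 35.6
eef_pos: [0.5297, 0.4462, 0.3919]
eef_rot: [[-0.39, 0.921, 0.006], [0.921, 0.39, 0.005], [0.002, 0.008, -1.0]]
contact_force: [-0.1, 0.1, -0.4]
width: 0.0426
grasp [0.5307 0.4469 0.2372] slide [-0.6003 -0.1407  0.0849] spin 0.279 ->q6 -21.1 q6 now 14.6 F [-0.1  0.1 -0.4] w 0.0426 t 35.6
```

View pics/s15.png

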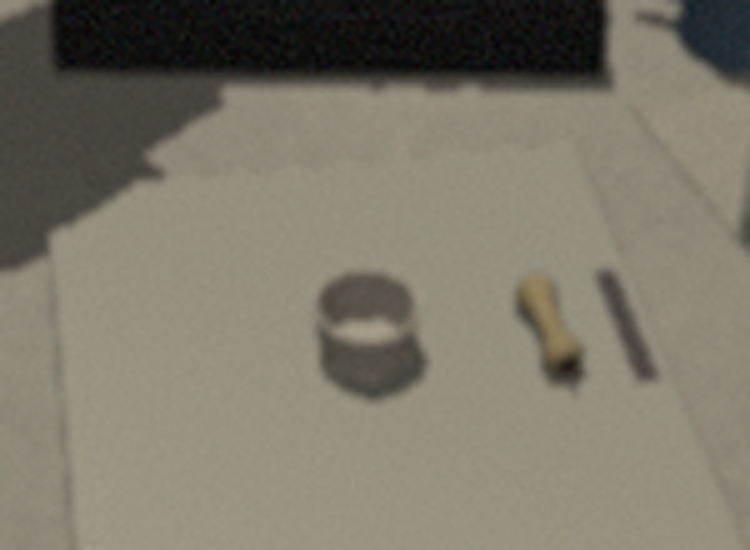

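```bash
python3 -m jog '[{"slide":[-0.6,-0.14,0],"spin":0.28,"jaw":0.45},{"slide":[-0.6,-0.14,0],"spin":0.28,"jaw":0.45},{"slide":[-0.6,-0.14,0],"spin":0.28,"jaw":0.45},{"slide":[-0.6,-0.14,0],"spin":0.28,"jaw":0.45},{"slide":[-0.6,-0.14,0],"spin":0.28,"jaw":0.45},{"slide":[-0.6,-0.14,0],"spin":0.28,"jaw":0.45},{"slide":[-0.6,-0.14,0],"spin":0.28,"jaw":0.45},{"slide":[-0.6,-0.14,0],"spin":0.28,"jaw":0.45},{"slide":[-0.6,-0.14,0],"spin":0.28,"jaw":0.45},{"slide":[-0.6,-0.14,0],"spin":0.28,"jaw":0.45}]' 40
python3 - <<'E'
from h import *
goto((.636,-.1603,.11),.122)
E
```

```text
time: 36.65
eef_pos: [0.614, -0.0492, 0.3856]
eef_rot: [[-0.121, 0.993, -0.001], [0.993, 0.121, 0.0], [0.0, -0.001, -1.0]]
contact_force: [1.8, 0.7, -0.3]
width: 0.0469
grasp [ 0.6138 -0.0491  0.2309] slide [-0.1131  0.0088  0.1208] spin -0.001 ->q6 -21.1 q6 now -14.3 F [ 1.8  0.7 -0.3] w 0.0469 t 36.65
```

```bash
python3 -m jog '[{"slide":[-0.109,0.008,0],"spin":0,"jaw":0.45},{"slide":[-0.109,0.008,0.02],"spin":0,"jaw":0.45},{"slide":[-0.109,0.008,0.06],"spin":0,"jaw":0.45},{"slide":[-0.109,0.008,0.1],"spin":0,"jaw":0.45},{"slide":[-0.109,0.008,0.12],"spin":0,"jaw":0.45},{"slide":[-0.109,0.008,0.12],"spin":0,"jaw":0.45},{"slide":[-0.109,0.008,0.12],"spin":0,"jaw":0.45}]' 40
python3 - <<'E'
from h import *
goto((.636,-.1603,.032),.122)
E
```

```text
time: 37.35
eef_pos: [0.6354, -0.1542, 0.2663]
eef_rot: [[-0.121, 0.993, -0.001], [0.993, 0.121, 0.0], [0.0, -0.001, -1.0]]
contact_force: [0.1, -0.1, 0.5]
width: 0.047
grasp [ 0.6352 -0.1542  0.1116] slide [-0.0062  0.0001  0.0796] spin -0.001 ->q6 -21.1 q6 now -23.2 F [ 0.1 -0.1  0.5] w 0.047 t 37.35
```

```bash
python3 -m jog '[{"slide":[-0.006,0,0.03],"spin":0,"jaw":0.45},{"slide":[-0.006,0,0.06],"spin":0,"jaw":0.45},{"slide":[-0.006,0,0.079],"spin":0,"jaw":0.45},{"slide":[-0.006,0,0.079],"spin":0,"jaw":0.45},{"slide":[-0.006,0,0.079],"spin":0,"jaw":0.7},{"slide":[-0.006,0,0.079],"spin":0,"jaw":1},{"slide":[-0.006,0,0.079],"spin":0,"jaw":1},{"slide":[-0.006,0,0.079],"spin":0,"jaw":1},{"slide":[-0.006,0,0.079],"spin":0,"jaw":1}]' 40; python3 -m jog '[{"slide":[0,0,-0.02],"spin":0,"jaw":1},{"slide":[0,0,-0.05],"spin":0,"jaw":1},{"slide":[0,0,-0.1],"spin":0,"jaw":1},{"slide":[0,0,-0.15],"spin":0,"jaw":1},{"slide":[0,0,-0.19],"spin":0,"jaw":1},{"slide":[0,0,-0.19],"spin":0,"jaw":1}]' 40
python3 - <<'E'
from h import *
goto((.415,.2,.22))
goto((.530,.448,.22))
E
```

```text
time: 38.25
eef_pos: [0.637, -0.1604, 0.1895]
eef_rot: [[-0.121, 0.993, 0.003], [0.993, 0.121, -0.001], [-0.001, 0.003, -1.0]]
contact_force: [-0.3, 0.5, 9.6]
width: 0.0127
time: 38.85
eef_pos: [0.6377, -0.1606, 0.3851]
eef_rot: [[-0.121, 0.993, 0.011], [0.993, 0.121, -0.003], [-0.004, 0.01, -1.0]]
contact_force: [0.7, 0.3, -1.7]
width: 0.0126
grasp [ 0.6393 -0.1611  0.2305] slide [ 0.3856 -0.1791  0.0069] spin None ->q6 None q6 now -23.7 F [ 0.7  0.3 -1.7] w 0.0126 t 38.85
grasp [ 0.6393 -0.1611  0.2305] slide [ 0.6179 -0.035   0.0073] spin None ->q6 None q6 now -23.7 F [ 0.7  0.3 -1.7] w 0.0126 t 38.85
```

```bash
python3 -m jog '[{"slide":[0.03,-0.014,0],"spin":0,"jaw":1},{"slide":[0.385,-0.179,0],"spin":0,"jaw":1},{"slide":[0.385,-0.179,0],"spin":0,"jaw":1},{"slide":[0.385,-0.179,0],"spin":0,"jaw":1},{"slide":[0.385,-0.179,0],"spin":0,"jaw":1},{"slide":[0.385,-0.179,0],"spin":0,"jaw":1},{"slide":[0.385,-0.179,0],"spin":0,"jaw":1},{"slide":[0.385,-0.179,0],"spin":0,"jaw":1},{"slide":[0.385,-0.179,0],"spin":0,"jaw":1},{"slide":[0.385,-0.179,0],"spin":0,"jaw":1}]' 40
python3 - <<'E'
from h import *
goto((.530,.448,.22))
E
```

```text
time: 39.85
eef_pos: [0.4094, 0.2033, 0.3779]
eef_rot: [[-0.125, 0.992, 0.0], [0.992, 0.125, 0.001], [0.001, 0.0, -1.0]]
contact_force: [-0.4, 0.0, -0.3]
width: 0.0127
grasp [0.4094 0.2035 0.2232] slide [0.2276 0.1501 0.0034] spin None ->q6 None q6 now 15.4 F [-0.4  0.  -0.3] w 0.0127 t 39.85
```

```bash
python3 -m jog '[{"slide":[0.225,0.145,0],"spin":0,"jaw":1},{"slide":[0.225,0.145,0],"spin":0,"jaw":1},{"slide":[0.225,0.145,0],"spin":0,"jaw":1},{"slide":[0.225,0.145,0],"spin":0,"jaw":1},{"slide":[0.225,0.145,0],"spin":0,"jaw":1},{"slide":[0.225,0.145,0],"spin":0,"jaw":1},{"slide":[0.225,0.145,0.03],"spin":0,"jaw":1},{"slide":[0.225,0.145,0.05],"spin":0,"jaw":1}]' 40
python3 - <<'E'
from h import *
goto((.530,.448,.11))
E
```

```text
time: 40.65
eef_pos: [0.5292, 0.4412, 0.3263]
eef_rot: [[-0.121, 0.993, 0.0], [0.993, 0.121, 0.0], [0.0, 0.0, -1.0]]
contact_force: [-0.7, 0.6, -1.3]
width: 0.0129
grasp [0.5292 0.4413 0.1716] slide [0.0066 0.0016 0.0616] spin None ->q6 None q6 now 30.3 F [-0.7  0.6 -1.3] w 0.0129 t 40.65
```

```bash
python3 -m jog '[{"slide":[0.005,0,0.03],"spin":0,"jaw":1},{"slide":[0.005,0,0.06],"spin":0,"jaw":1},{"slide":[0.005,0,0.06],"spin":0,"jaw":1},{"slide":[0.005,0,0.06],"spin":0,"jaw":0.5},{"slide":[0.005,0,0.06],"spin":0,"jaw":0.5},{"slide":[0.005,0,0.06],"spin":0,"jaw":0.5},{"slide":[0.005,0,0.01],"spin":0,"jaw":0.5},{"slide":[0.005,0,-0.04],"spin":0,"jaw":0.5},{"slide":[0.005,0,-0.08],"spin":0,"jaw":0.6},{"slide":[0.005,0,-0.08],"spin":0,"jaw":1}]' 40
python3 - <<'E'
from h import *
u=np.array([np.cos(.4),np.sin(.4)]);v=np.array([-u[1],u[0]]);b=np.array([.5285,-.4537])-.0048*v
q=b-.08*u; print(q)
goto((*q,.25),.4)
goto((*q,.25),1.97)
goto((.5,-.05,.25),1.97)
E
```

```text
time: 41.65
eef_pos: [0.5293, 0.4469, 0.4154]
eef_rot: [[-0.121, 0.993, 0.009], [0.993, 0.121, 0.007], [0.006, 0.01, -1.0]]
contact_force: [0.0, 0.3, 0.3]
width: 0.0209
[ 0.45668433 -0.48927456]
grasp [0.5307 0.448  0.2607] slide [-0.9215 -0.1867  0.0036] spin -0.279 ->q6 -69.9 q6 now 30.7 F [0.  0.3 0.3] w 0.0209 t 41.65
grasp [0.5307 0.448  0.2607] slide [-0.9215 -0.1867  0.0036] spin 1.293 ->q6 20.2 q6 now 30.7 F [0.  0.3 0.3] w 0.0209 t 41.65
grasp [0.5307 0.448  0.2607] slide [-0.4907 -0.0907  0.007 ] spin 1.293 ->q6 61.4 q6 now 30.7 F [0.  0.3 0.3] w 0.0209 t 41.65
```

```bash
python3 -m jog '[{"slide":[-0.92,-0.187,0],"spin":1.29,"jaw":1},{"slide":[-0.92,-0.187,0],"spin":1.29,"jaw":1},{"slide":[-0.92,-0.187,0],"spin":1.29,"jaw":1},{"slide":[-0.92,-0.187,0],"spin":1.29,"jaw":1},{"slide":[-0.92,-0.187,0],"spin":1.29,"jaw":1},{"slide":[-0.92,-0.187,0],"spin":1.29,"jaw":1},{"slide":[-0.92,-0.187,0],"spin":1.29,"jaw":1},{"slide":[-0.92,-0.187,0],"spin":1.29,"jaw":1},{"slide":[-0.92,-0.187,0],"spin":1.29,"jaw":1},{"slide":[-0.92,-0.187,0],"spin":1.29,"jaw":1}]' 40
python3 - <<'E'
from h import *
goto((.4567,-.4893,.25),1.97)
t=cap("top"); crop(t,105,130,385,280,2.8,"t16"); print(atz(t,365,256,.11),dep(t,365,258))
E
```

```text
time: 42.65
eef_pos: [0.4879, -0.0542, 0.4082]
eef_rot: [[0.922, 0.388, 0.002], [0.388, -0.922, -0.0], [0.002, 0.001, -1.0]]
contact_force: [1.0, 0.6, 1.0]
width: 0.0
grasp [ 0.4882 -0.0543  0.2535] slide [-0.1977  0.3888  0.0036] spin -0.001 ->q6 20.2 q6 now 57.3 F [1.  0.6 1. ] w 0.0 t 42.65
[ 0.29800802 -0.31840706  0.11      ] [ 0.29150863 -0.31747023  0.11182851]
```

View pics/t16.png

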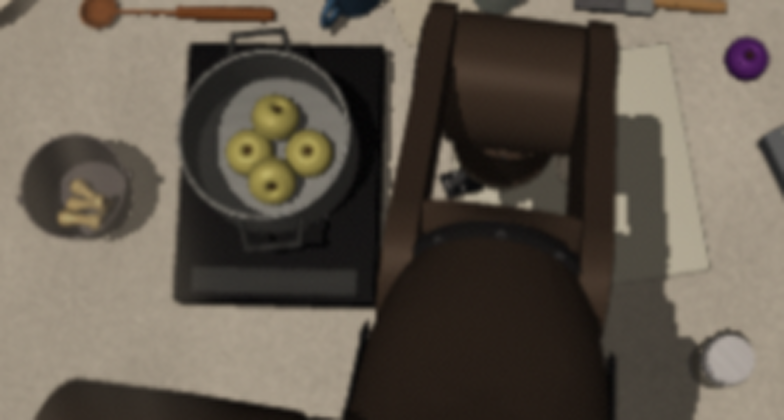

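```bash
python3 -m jog '[{"slide":[-0.195,0.387,0],"spin":0,"jaw":1},{"slide":[-0.195,0.387,0],"spin":0,"jaw":1},{"slide":[-0.195,0.387,0],"spin":0,"jaw":1},{"slide":[-0.195,0.387,0],"spin":0,"jaw":1},{"slide":[-0.195,0.387,0],"spin":0,"jaw":1},{"slide":[-0.195,0.387,0],"spin":0,"jaw":1},{"slide":[-0.195,0.387,0],"spin":0,"jaw":1},{"slide":[-0.195,0.387,0],"spin":0,"jaw":1},{"slide":[-0.195,0.387,0],"spin":0,"jaw":1},{"slide":[-0.195,0.387,0],"spin":0,"jaw":1}]' 40
python3 - <<'E'
from h import *
goto((.4567,-.4893,.12),1.97)
t=cap("top"); crop(t,105,150,175,220,8,"t17")
c=cap("side"); crop(c,200,280,350,384,4.5,"s17")
E
```

```text
time: 43.7
eef_pos: [0.4594, -0.4888, 0.4077]
eef_rot: [[0.922, 0.388, 0.001], [0.388, -0.922, -0.002], [0.0, 0.003, -1.0]]
contact_force: [1.2, 0.4, -0.0]
width: -0.0
grasp [ 0.4596 -0.4892  0.253 ] slide [-0.0027 -0.0014  0.133 ] spin -0.001 ->q6 20.2 q6 now 17.8 F [ 1.2  0.4 -0. ] w -0.0 t 43.7
```

View pics/t17.png

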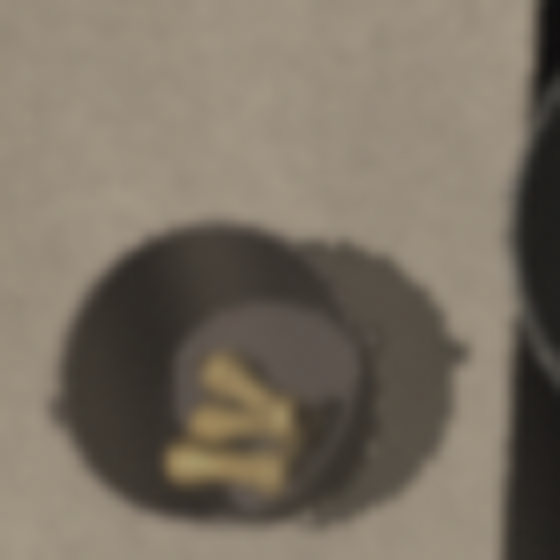

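View pics/s17.png

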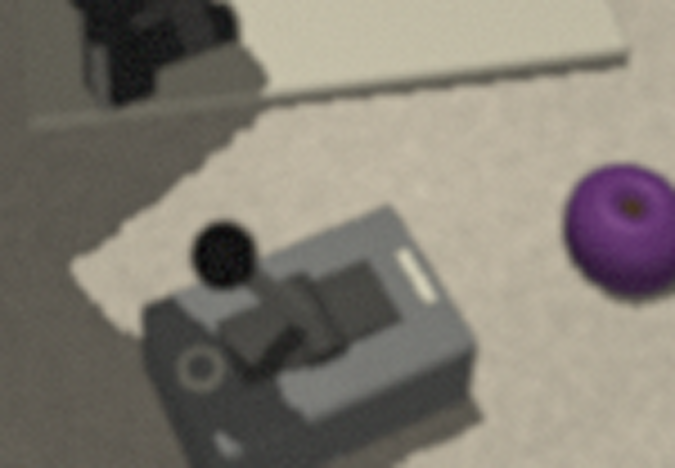

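All three cores are in the tub and all four halves are in the pot. The lever goes on next.

```bash
python3 -m jog '[{"slide":[-0.004,-0.001,0.04],"spin":0,"jaw":1},{"slide":[-0.004,-0.001,0.08],"spin":0,"jaw":1},{"slide":[-0.004,-0.001,0.12],"spin":0,"jaw":1},{"slide":[-0.004,-0.001,0.133],"spin":0,"jaw":1},{"slide":[-0.004,-0.001,0.133],"spin":0,"jaw":1}]' 40; python3 -m jog '[{"slide":[0.012,0,0],"spin":0,"jaw":1},{"slide":[0.022,0,0],"spin":0,"jaw":1},{"slide":[0.032,0,0],"spin":0,"jaw":1},{"slide":[0.042,0,0],"spin":0,"jaw":1},{"slide":[0.052,0,0],"spin":0,"jaw":1},{"slide":[0.062,0,0],"spin":0,"jaw":1},{"slide":[0.072,0,0],"spin":0,"jaw":1},{"slide":[0.082,0,0],"spin":0,"jaw":1},{"slide":[0.087,0,0],"spin":0,"jaw":1},{"slide":[0.087,0,0],"spin":0,"jaw":1}]' 40
python3 - <<'E'
from h import *
goto((.5285,-.4537,.12),1.97)
E
```

```text
time: 44.3
eef_pos: [0.4563, -0.4841, 0.2733]
eef_rot: [[0.92, 0.392, -0.002], [0.392, -0.92, 0.002], [-0.001, -0.003, -1.0]]
contact_force: [-0.5, -0.9, 0.7]
width: 0.0002
time: 45.3
eef_pos: [0.537, -0.4509, 0.2741]
eef_rot: [[0.92, 0.392, -0.0], [0.392, -0.92, 0.0], [0.0, -0.0, -1.0]]
contact_force: [-0.2, -0.1, 0.8]
width: 0.0003
grasp [ 0.537  -0.4509  0.1194] slide [-0.009  -0.0007 -0.0006] spin 0.003 ->q6 26.5 q6 now 24.4 F [-0.2 -0.1  0.8] w 0.0003 t 45.3
```

```bash
python3 -m jog '[{"slide":[0.003,0,0],"spin":0,"jaw":1},{"slide":[0.003,0,0],"spin":0,"jaw":1}]' 40;  python3 -m jog '[{"slide":[0.003,0,0],"spin":0,"jaw":1},{"slide":[0.003,0,0],"spin":0,"jaw":1}]' 40; python3 -m jog '[{"slide":[0.002,0,0],"spin":0,"jaw":1},{"slide":[0.002,0,0],"spin":0,"jaw":1}]' 40
```

```text
time: 45.5
eef_pos: [0.5391, -0.4502, 0.2743]
eef_rot: [[0.92, 0.391, -0.0], [0.391, -0.92, 0.0], [-0.0, -0.0, -1.0]]
contact_force: [-0.7, -0.5, 0.4]
width: 0.0002
time: 45.7
eef_pos: [0.5419, -0.449, 0.2743]
eef_rot: [[0.92, 0.391, -0.0], [0.391, -0.92, 0.0], [-0.0, -0.0, -1.0]]
contact_force: [-0.5, -0.0, -0.3]
width: -0.0001
time: 45.9
eef_pos: [0.5429, -0.4487, 0.2742]
eef_rot: [[0.92, 0.391, -0.002], [0.391, -0.92, -0.0], [-0.002, -0.001, -1.0]]
contact_force: [-9.5, -4.5, 0.3]
width: -0.0002
```

```bash
python3 -m jog '[{"slide":[0.002,0,0],"spin":0,"jaw":1},{"slide":[0.002,0,0],"spin":0,"jaw":1}]' 40; python3 -m jog '[{"slide":[-0.02,0,0],"spin":0,"jaw":1},{"slide":[-0.04,0,0],"spin":0,"jaw":1},{"slide":[-0.06,0,-0.04],"spin":0,"jaw":1},{"slide":[-0.06,0.02,-0.09],"spin":0,"jaw":1},{"slide":[-0.06,0.02,-0.14],"spin":0,"jaw":1},{"slide":[-0.06,0.02,-0.18],"spin":0,"jaw":1},{"slide":[-0.06,0.02,-0.18],"spin":0,"jaw":1},{"slide":[-0.06,0.02,-0.18],"spin":0,"jaw":1}]' 40
python3 - <<'E'
from h import *
c=cap("side","sF"); crop(c,200,280,350,384,5,"sFc")
t=cap("top","tF"); crop(t,105,130,365,250,3,"tFc")
E
```

```text
time: 46.1
eef_pos: [0.5436, -0.4484, 0.2741]
eef_rot: [[0.92, 0.391, -0.004], [0.391, -0.92, -0.0], [-0.004, -0.001, -1.0]]
contact_force: [-20.9, -9.4, 3.2]
width: -0.0
time: 46.9
eef_pos: [0.4973, -0.4898, 0.4556]
eef_rot: [[0.921, 0.39, 0.002], [0.39, -0.921, -0.002], [0.001, 0.002, -1.0]]
contact_force: [0.1, 0.5, -0.7]
width: 0.0
```

View pics/sFc.png

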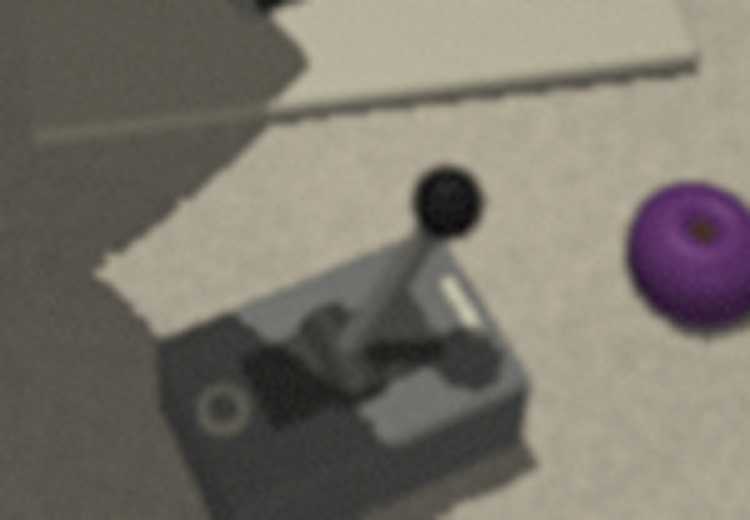

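View pics/tFc.png

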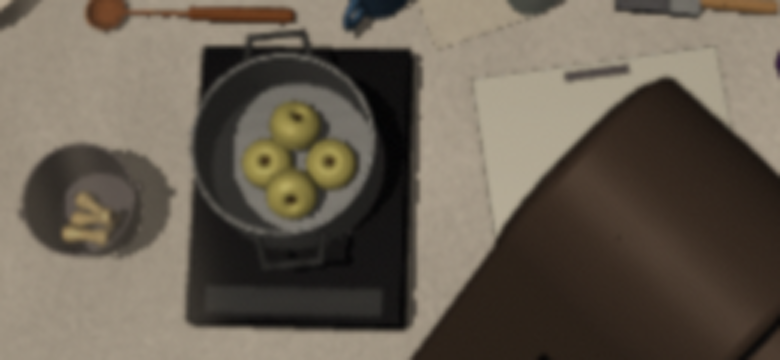

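View pics/sF.png

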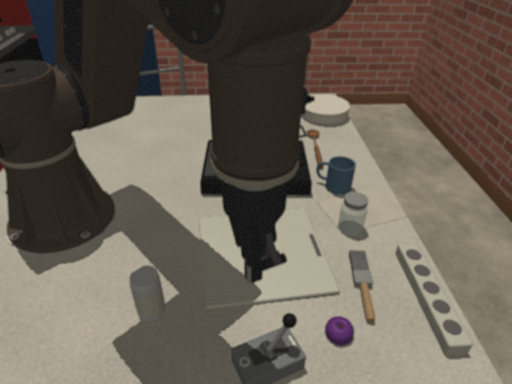

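```bash
python3 -m jog '[{"slide":[-0.04,0.1,0],"spin":0,"jaw":1},{"slide":[-0.04,0.1,0],"spin":0,"jaw":1},{"slide":[-0.04,0.1,0],"spin":0,"jaw":1},{"slide":[-0.04,0.1,0],"spin":0,"jaw":1}]' 40
python3 - <<'E'
from h import *
c=cap("side","sG"); p=np.array([.5285,-.4537]);u=np.array([np.cos(.4),np.sin(.4)]);b=atz(c,289.3,320.2,.117)[:2]
print("ball along",(b-p)@u)
t=cap("top"); crop(t,255,140,365,242,5,"tG")
E
```

```text
time: 47.4
eef_pos: [0.4996, -0.5984, 0.4514]
eef_rot: [[0.921, 0.389, -0.002], [0.389, -0.921, 0.003], [-0.001, -0.003, -1.0]]
contact_force: [1.2, 0.9, 0.3]
width: 0.0003
ball along 0.03899275641274106
```

View pics/sG.png

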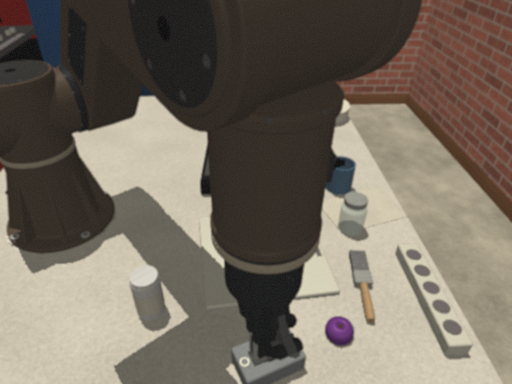

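View pics/tG.png

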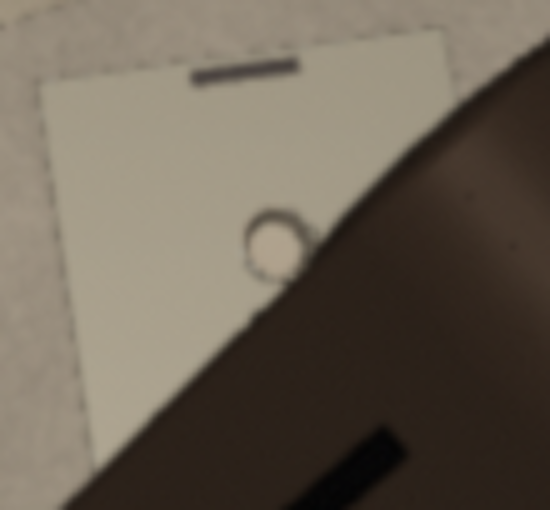

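The ramekin sits at (275,247) in the 5x crop, the same place as at the start, and the visible part of the board is clear.

```bash
python3 -c "
from h import *
print(env.sense()['contact_force']); env.hand_in()"
```

```text
[-0.08920769  0.23432171  0.6854812 ]
the job is handed in; nothing more can be done
```

I handed the job in at about 47 s of the 210 s allowed, and every check I made passed. I switched the hob off, put all 4 apple halves in the pot and all 3 cores in the grey tub, then switched the hob on again.

- **Switch:** the lever was pushed against its hard stop both times, with about 22 N off and 23 N on at the wrist. From the images, the ball sat 38 mm to the off side and then 39 mm to the on side; a full lean is 38 mm.
- **Pot and tub:** the last top pictures show four halves in the pot, which still stands in its place on the ring. They also show three cores in the upright tub.
- **Other things:** the ramekin, spice can, jar, brush and purple look-alike appeared where they started. The mug, brush and jar I judged by eye only, and in the last pictures the arm hid part of the board.
- **Slips:** one extra row over the pot carried the gripper about 50 mm past its target while it held the first half; I corrected this before releasing it. Closing on each piece also showed about 10–19 N upward at the wrist, with no visible effect.

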